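# Load and pump up a connector leak-test stand

### The arm

A 6-joint arm with a two-finger parallel gripper is mounted at the origin on the work surface. World frame = base frame: x ahead of the robot, y to its left, z up, the work surface at z = 0. Lengths are in m, angles in rad, forces in N, time in s.
With the tool pointing down it reaches from about 0.35 to 0.975 m from the base axis. Payload 7.1 kg.
Tool frame: the origin (TCP) lies on the front face of the gripper's body, between the roots of the fingers; the fingertips stand 80 mm ahead of it and the grasp point (between the pads) lies 61 mm ahead of it; z points along the fingers, y is the line along which they close (so a half turn about z gives the same grasp; the last joint's range is limited). The gripper opens to 88 mm and grips with 3 to 60 N. Pads are 20 mm wide; open, the fingers measure 115 mm over their backs; the gripper's body (75 mm by 178 mm) begins 61 mm behind the grasp point.
Start: joints at [1.23, 0.423, 1.63, -0, 1.089, -0.019], TCP at [0.198, 0.593, 0.303] pointing down, gripper open.
Joint ranges: [-3, 3], [-0.9, 2.11], [0.09, 2.58], [-1.31, 4.45], [0.11, 2.69], [-2.54, 2.54]. Speed limits (rad/s): [2.39, 2.39, 3.01, 3.14, 3.14, 3.14].

### API

Orientations are given as a rotation vector (axis times angle).
In Python, from workcell import env gives the robot as it stands. The module is installed in compiled form; this text tells all that it offers.
- The arm moves only by the tool servo_tool, never from a script. Its argument "moves" is a list of rows, each an object of numbers: "x", "y", "z": the shift along the tool's x, y, z in cm; "wx", "wy", "wz": the turn, a rotation vector about the tool's x, y, z in degrees; "grip": the opening, from -1 (shut) to 1 (fully open). A call has 1 to 12 rows; each row is the pose to reach, as a shift and turn from the pose commanded when the call began, along the tool's axes at that moment; what a row does not reach only later rows make up. A row lasts 1/8 s, in which the tool goes at most 62.5 mm and 10.7 degrees, less where a joint would pass 70% of its speed; a pose out of reach is approached as far as the arm can. A call with a gripper value outside its range is refused whole. The fingers move at their own pace and stop on an object; "squeeze" is the grip in N (left out, the last holds). Time passes only in rows, so rows that repeat a pose let the fingers close. It gives the time, the measured TCP pose, the force, the opening and the grip force at its end, in the units of the state.
- env.sense(): the state, without advancing time (a new reading comes with each control period).
- env.read_camera(name): name is "side" or "top" or "wrist"; returns a dict with "pixels" (480x640x3 uint8, red, green, blue), "K" (3x3 intrinsics, pixels), "D" ([k1, k2, p1, p2, k3] as OpenCV has them; the pictures are not rectified), "rvec" (rotation vector, rad) and "tvec" (3), from world to camera coordinates, as OpenCV has them; the wrist camera has in their place "hand_eye" (4x4, takes a point from camera to tool coordinates, whose origin is the TCP and whose axes are the flange's). Camera axes: x right, y down, z forward; pixel columns grow to the right and rows downward; lengths in m; the calibration is good to about 2 mm. A picture is of the moment at which its call begins: read the wrist's pose just before it. There is no depth.
- env.hand_in(): hands the job in; it is judged then, once.
Trained networks look in a picture, given as the dict that the camera call returned (one of the last four; its "shot" number tells which), for a name from the list of things; names that differ only in an ending like _2 or _b are one class to them, and where a whole thing is asked for, a point or a joint stands for the part that bears it (a point fixed in the world has none). Each returns a list of dicts, best first, with "p" (0 to 1); they miss things now and then, are a little off and sometimes report something else, mostly with a low value. They report only what shows in the picture. A call takes as long as a camera call. They do not tell look-alikes from the thing itself.
- env.spot_in(picture, thing): "position" ([x, y, z] in m, in the coordinates of the camera as it stood for that picture, good to about 4 mm: the middle of the surface that is visible of it).
The state is a dict: "clock": time; "q": joint angles; "qd": joint speeds; "tau": joint torques, N m; "tcp_pos": TCP position; "tcp_rot": TCP orientation; "contact_force": force on the tool from outside, world axes, zero at the start; "moment": the same for the moment, N m; "grip_width": finger opening in m; "grip_force": force on a finger pad.
Only numpy, scipy, OpenCV 4.12 (cv2) and the standard library are available. Lean on these libraries where they do the work, as an engineer would, in place of code of your own. Each camera call takes 0.05 s, during which the arm holds its last target. There are 200 camera calls.

### The job

Set up the leak test: draw the keeper fully back, then set every receptacle on the bench into a nest of its own, turned so that its tongue lies in the keyway at the black line and it sits down flat, and close any nest left over with a blanking plug set in the same way. When all four nests are filled, slide the keeper fully home over the flanges, and only then pump the lever four full strokes, all the way down and all the way back up each time. Leave the parts clamped and the lever up, and do not disturb the jar, the meter or the screwdriver.

Things in the scene. Friction and masses are not known exactly. Their poses are not given: they have to be found in the camera images.
- test_stand: Fixed leak-test stand: grey base plate, aluminium block (120 x 391, top 40 above the bench) with four nests in a row 76 apart, keeper slide on the robot's side of the row, yellow lever pump at the right (-y) end. Origin on the bench under the middle of the row; x across the row away from the robot, y along the row to the left; turned by up to 0.15 rad.
- keeper (a joint): Keeper, a toothed steel bar sliding along the stand's y (m): 0 = fully back (-y), its 13 wide tongues clear of the nests; 0.038 = fully home, a tongue over each seated flange, ending 3 short of the shell. In between it blocks the nests. Underside 9, top 14 above the seats; a part not down flat (flange top 6) stops it. Stays where left; 2 to 3 N moves it.
- keeper_grip (a point): Centre of the keeper's upright black grip, 18 (x) x 14 (y) x 34 high, at the -y end of the bar, 46 on the robot's side of the row line. Its top is 17 above this point, the bar 17 below. It moves with the keeper; axes as the stand's.
- lever_grip (a point): Middle of the pump lever's cross handle, a rubber bar 26 diameter, 106 long, along the stand's y. Height 0.267 up at rest, 0.112 at the bottom stop. It swings on a radius of 320 about the pivot, which is 225 in x, -430 in y, 125 up from the stand's origin. Sprung: 7 N down starts it, 11 N holds it at the bottom; rises by itself. Can be pushed down from above with closed fingers.
- nest0 (a point): Seat centre of the leftmost (+y) nest, 40 above the bench; axes as the stand's, x towards its keyway and black index line. Flat seat with a rim 5 high, sloped inside (free diameter 50.5 at the seat, 54 at the top), and one keyway 17 wide through the rim on the side away from the robot, cheeked out to 39.5 from the centre. A flange goes down flat only with its tongue in the keyway.
- nest1 (a point): Seat centre of the second nest, 40 above the bench; axes as the stand's, x towards its keyway and black index line. Flat seat with a rim 5 high, sloped inside (free diameter 50.5 at the seat, 54 at the top), and one keyway 17 wide through the rim on the side away from the robot, cheeked out to 39.5 from the centre. A flange goes down flat only with its tongue in the keyway.
- nest2 (a point): Seat centre of the third nest, 40 above the bench; axes as the stand's, x towards its keyway and black index line. Flat seat with a rim 5 high, sloped inside (free diameter 50.5 at the seat, 54 at the top), and one keyway 17 wide through the rim on the side away from the robot, cheeked out to 39.5 from the centre. A flange goes down flat only with its tongue in the keyway.
- nest3 (a point): Seat centre of the rightmost (-y) nest, 40 above the bench; axes as the stand's, x towards its keyway and black index line. Flat seat with a rim 5 high, sloped inside (free diameter 50.5 at the seat, 54 at the top), and one keyway 17 wide through the rim on the side away from the robot, cheeked out to 39.5 from the centre. A flange goes down flat only with its tongue in the keyway.
- rec0: Dark steel sealed fibre receptacle: flange 48 diameter x 6 at the bottom with one tongue, 10 wide x 6 thick, reaching 36 from the axis; round shell 32 diameter above it to 50 high, black face with four white ferrules on top, 0.16 kg. Its origin is the centre of its flat underside, z up along its axis, x towards the tongue. May be absent.
- rec1: Dark steel sealed fibre receptacle: flange 48 diameter x 6 at the bottom with one tongue, 10 wide x 6 thick, reaching 36 from the axis; round shell 32 diameter above it to 50 high, black face with four white ferrules on top, 0.16 kg. Its origin is the centre of its flat underside, z up along its axis, x towards the tongue. May be absent.
- rec2: Dark steel sealed fibre receptacle: flange 48 diameter x 6 at the bottom with one tongue, 10 wide x 6 thick, reaching 36 from the axis; round shell 32 diameter above it to 50 high, black face with four white ferrules on top, 0.16 kg. Its origin is the centre of its flat underside, z up along its axis, x towards the tongue. May be absent.
- rec3: Dark steel sealed fibre receptacle: flange 48 diameter x 6 at the bottom with one tongue, 10 wide x 6 thick, reaching 36 from the axis; round shell 32 diameter above it to 50 high, black face with four white ferrules on top, 0.16 kg. Its origin is the centre of its flat underside, z up along its axis, x towards the tongue. May be absent.
- blank0: Dark steel blanking plug: flange 48 diameter x 6 at the bottom with one tongue, 10 wide x 6 thick, reaching 36 from the axis; plain knob 28 diameter above it to 42 high (33 diameter for its lowest 3; straight sides to 35, then domed), 0.14 kg. Its origin is the centre of its flat underside, z up along its axis, x towards the tongue. 
- blank1: Dark steel blanking plug: flange 48 diameter x 6 at the bottom with one tongue, 10 wide x 6 thick, reaching 36 from the axis; plain knob 28 diameter above it to 42 high (33 diameter for its lowest 3; straight sides to 35, then domed), 0.14 kg. Its origin is the centre of its flat underside, z up along its axis, x towards the tongue. 
- jar: Clear jar with a blue lid, 68 diameter, 170 high, origin under its centre. Bystander.
- meter: Grey handheld optical power meter lying flat, 150 x 80 x 34, origin under its centre. Bystander.
- screwdriver: Screwdriver lying on the bench in front of the pump, handle towards the robot, about 200 long. Bystander.
Things that resemble listed ones, but are neither listed nor needed, are in the scene too. What is shaped like the rec0 but green or orange is not meant.

How it is judged:
By the outcome, as a careful person would: the job done as asked, in the order asked, and still so for the second after the job is handed in, with the robot touching nothing.
Of rec0, rec1, rec2, rec3 only 2 to 4 are there at a start; the rules pass over those that are not, and their reading is None.
At some moment in a run one of rec0, rec1, rec2, rec3, blank0, blank1 may be knocked a few centimetres aside while the robot is not near it.
It also fails if it takes over 192 s, if anything falls off the work surface, if the arm or the gripper's body presses on something with over 40 N, if the wrist force passes 120 N, or if a joint passes its speed limit or range.

## Working session

There is one attempt and no reset: what is moved stays moved. The work goes in short steps, Python scripts to look and compute and a tool call to move; the robot and the scene stay as the last step left them, time stands still between calls to the robot, and variables do not carry over. Pictures are saved under pics/ and viewed, at most 14 in all, crops included, and the job is handed in when it is done.

Besides the shell and the picture viewer there is one more tool, called after "Call:" as name(argument=value, ...), one argument or row to a line, values as JSON. servo_tool: Moves the arm, as the interface text tells. Its arguments: {"type":"object","properties":{"moves":{"type":"array"},"squeeze":{"type":"number"}},"required":["moves"]}

```bash
mkdir -p pics; cat > h.py <<'E'
from workcell import env
import numpy as np, cv2
R=lambda v: cv2.Rodrigues(np.array(v,float))[0]
def snap(n):
    s=env.sense(); p=env.read_camera(n); p['s']=s
    if n=='wrist':
        T=np.eye(4);T[:3,:3]=R(s['tcp_rot']);T[:3,3]=s['tcp_pos'];T=T@np.array(p['hand_eye'])
    else:
        T=np.eye(4);T[:3,:3]=R(p['rvec']);T[:3,3]=np.array(p['tvec']).ravel();T=np.linalg.inv(T)
    p['T']=T; return p
def ray(p,uv):
    q=cv2.undistortPoints(np.array(uv,float).reshape(1,-1,2),np.array(p['K']),np.array(p['D']))[0]
    d=np.c_[q,np.ones(len(q))]@p['T'][:3,:3].T
    return p['T'][:3,3],d
def onz(p,uv,z):
    o,d=ray(p,uv); return o+d*((z-o[2])/d[:,2])[:,None]
def proj(p,X):
    X=np.array(X,float).reshape(-1,3);Ti=np.linalg.inv(p['T'])
    return cv2.projectPoints(X,cv2.Rodrigues(Ti[:3,:3])[0],Ti[:3,3],np.array(p['K']),np.array(p['D']))[0].reshape(-1,2)
def spot(p,n):
    return [(round(r['p'],2),np.round(p['T'][:3,:3]@np.array(r['position'])+p['T'][:3,3],3).tolist()) for r in env.spot_in(p,n)]
def save(p,f): cv2.imwrite('pics/'+f,p['pixels'][:,:,::-1])
E
python3 - <<'E'
from h import *
s=env.sense(); print(s)
for n in('top','side','wrist'):
    p=snap(n);save(p,n+'0.png');print(n,p['T'].round(3).tolist(),np.array(p['K']).round(0).tolist())
    if n!='wrist':
        for t in('rec0','blank0','keeper_grip','lever_grip','test_stand','jar','meter','screwdriver'):print(t,[(a,b,proj(p,b).round().tolist()) for a,b in spot(p,t)])
E
```

```text
{'clock': 0.0, 'q': array([ 1.22996652e+00,  4.23829196e-01,  1.63067892e+00,  1.69900669e-05,
        1.08860620e+00, -1.89629157e-02]), 'qd': array([ 0.0001643 ,  0.00031526, -0.00029534, -0.00118994, -0.00106797,
        0.00047104]), 'tau': array([ 1.34735667e-03, -5.44616318e+01, -2.73683506e+01,  6.44879811e-02,
        2.24998151e-02, -7.10032873e-05]), 'tcp_pos': array([0.19751724, 0.5925134 , 0.30191323]), 'tcp_rot': array([-5.03373835e-01, -3.10071121e+00,  2.34720011e-03]), 'contact_force': array([-0.78162434,  0.25913015, -0.96168789]), 'moment': array([-0.02936162,  0.0344275 ,  0.00425826]), 'grip_force': 0.0, 'grip_width': 0.08763801917644791}
top [[-0.001, -0.993, 0.12, 0.348], [-1.0, 0.002, 0.006, 0.075], [-0.006, -0.12, -0.993, 1.441], [0.0, 0.0, 0.0, 1.0]] [[499.0, 0.0, 316.0], [0.0, 499.0, 245.0], [0.0, 0.0, 1.0]]
rec0 [(0.78, [0.444, 0.237, 0.023], [[262.0, 272.0]]), (0.67, [0.448, 0.121, 0.006], [[303.0, 271.0]]), (0.64, [0.446, -0.077, 0.028], [[373.0, 271.0]]), (0.64, [0.353, 0.152, 0.005], [[292.0, 304.0]]), (0.6, [0.521, 0.45, 0.149], [[177.0, 240.0]]), (0.4
[... 1025 characters left out ...]
289.0]]), (0.31, [0.676, -0.299, 0.011], [[464.0, 393.0]])]
blank0 [(0.8, [0.445, 0.108, 0.011], [[299.0, 293.0]]), (0.42, [0.581, 0.039, 0.051], [[360.0, 287.0]])]
keeper_grip [(0.58, [0.581, 0.035, 0.053], [[361.0, 287.0]])]
lever_grip [(0.62, [0.622, -0.317, 0.243], [[461.0, 317.0]])]
test_stand [(0.91, [0.665, -0.297, 0.01], [[459.0, 394.0]])]
jar [(0.83, [0.521, 0.447, 0.098], [[293.0, 197.0]])]
meter [(0.63, [0.646, 0.43, 0.031], [[334.0, 212.0]])]
screwdriver [(0.8, [0.348, -0.268, 0.016], [[301.0, 422.0]])]
wrist [[0.317, 0.916, 0.246, 0.131], [0.948, -0.306, -0.082, 0.615], [-0.0, 0.26, -0.966, 0.384], [0.0, 0.0, 0.0, 1.0]] [[404.0, 0.0, 319.0], [0.0, 404.0, 239.0], [0.0, 0.0, 1.0]]
```

View pics/top0.png

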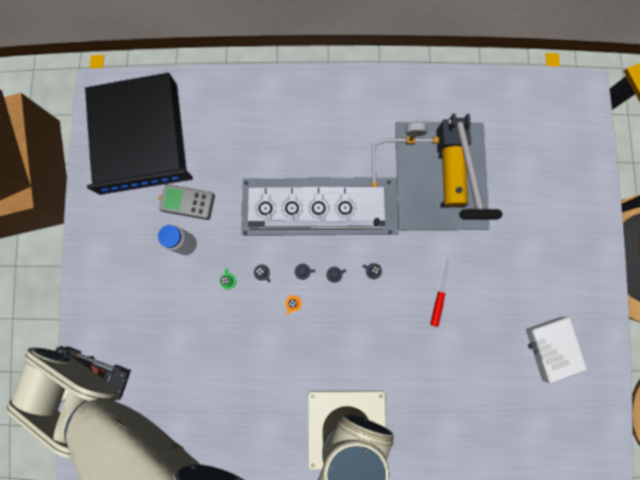

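View pics/side0.png

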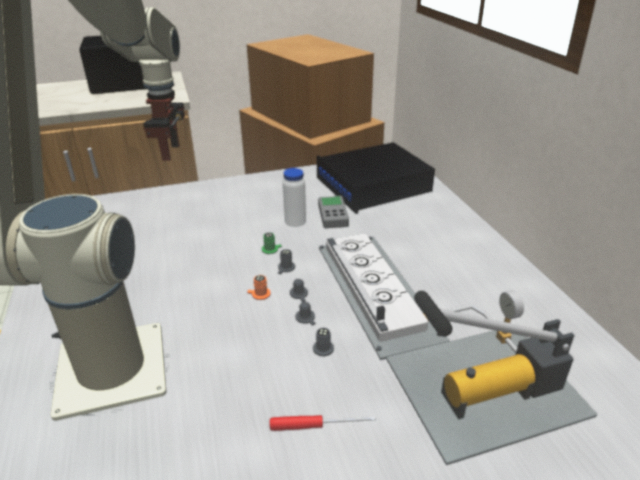

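Two dark receptacles (262,272), (373,271) and two blanks (303,272), (335,274). The green (228,281) and orange (293,303) are look-alikes. The stand shows at (317,207), with the keeper grip near (376,222). I'll move the wrist camera over them.

Call:
servo_tool(
  moves=[
    {"x": -35.5, "y": -42.2, "z": -11.8, "wz": -18.5, "grip": 0},
    {"x": -35.5, "y": -42.2, "z": -11.8, "wz": -18.5, "grip": 0},
    {"x": -35.5, "y": -42.2, "z": -11.8, "wz": -18.5, "grip": 0},
    {"x": -35.5, "y": -42.2, "z": -11.8, "wz": -18.5, "grip": 0},
    {"x": -35.5, "y": -42.2, "z": -11.8, "wz": -18.5, "grip": 0},
    {"x": -35.5, "y": -42.2, "z": -11.8, "wz": -18.5, "grip": 0},
    {"x": -35.5, "y": -42.2, "z": -11.8, "wz": -18.5, "grip": 0},
    {"x": -35.5, "y": -42.2, "z": -11.8, "wz": -18.5, "grip": 0},
    {"x": -35.5, "y": -42.2, "z": -11.8, "wz": -18.5, "grip": 0},
    {"x": -35.5, "y": -42.2, "z": -11.8, "wz": -18.5, "grip": 0},
    {"x": -35.5, "y": -42.2, "z": -11.8, "wz": -18.5, "grip": 0},
    {"x": -35.5, "y": -42.2, "z": -11.8, "wz": -18.5, "grip": 0},
  ],
)

```text
invalid input
```

```bash
python3 - <<'E'
from h import *
p=snap('wrist');save(p,'w1.png');s=p['s'];print(s['clock'],s['q'].round(3),s['tcp_pos'],R(s['tcp_rot']).round(3).tolist(),s['grip_width'])
for t in('rec0','blank0','keeper_grip'):print(t,[(a,b,proj(p,b).round().tolist()) for a,b in spot(p,t)])
E
```

```text
0.95 [ 1.23   0.423  1.63   0.     1.089 -0.019] [0.19762918 0.59289774 0.30267445] [[-0.949, 0.316, -0.0], [0.316, 0.949, -0.0], [0.0, -0.0, -1.0]] 0.08768933496432497
rec0 [(0.71, [0.407, 0.349, 0.01], [[174.0, 448.0]])]
blank0 []
keeper_grip []
```

View pics/w1.png

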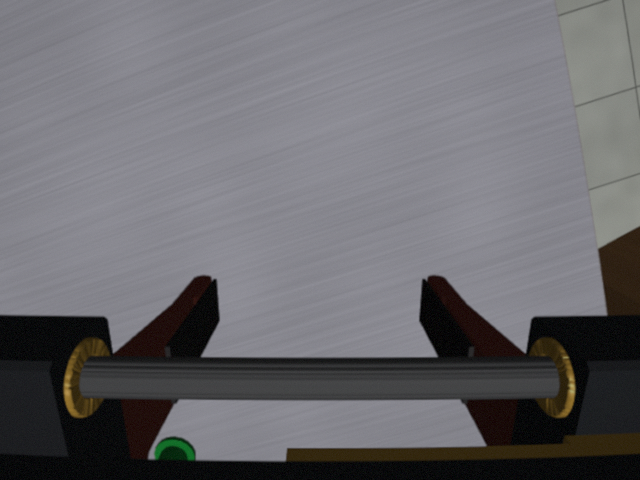

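The wrist view shows the fingers covering rows below about 280, so things must lie on the tool's +x side. I'll retry the move with all keys given.

Call:
servo_tool(
  moves=[
    {"x": -47.8, "y": -38.1, "z": -11.8, "wx": 0, "wy": 0, "wz": -18.5, "grip": 0.1},
    {"x": -47.8, "y": -38.1, "z": -11.8, "wx": 0, "wy": 0, "wz": -18.5, "grip": 0.1},
    {"x": -47.8, "y": -38.1, "z": -11.8, "wx": 0, "wy": 0, "wz": -18.5, "grip": 0.1},
    {"x": -47.8, "y": -38.1, "z": -11.8, "wx": 0, "wy": 0, "wz": -18.5, "grip": 0.1},
    {"x": -47.8, "y": -38.1, "z": -11.8, "wx": 0, "wy": 0, "wz": -18.5, "grip": 0.1},
    {"x": -47.8, "y": -38.1, "z": -11.8, "wx": 0, "wy": 0, "wz": -18.5, "grip": 0.1},
    {"x": -47.8, "y": -38.1, "z": -11.8, "wx": 0, "wy": 0, "wz": -18.5, "grip": 0.1},
    {"x": -47.8, "y": -38.1, "z": -11.8, "wx": 0, "wy": 0, "wz": -18.5, "grip": 0.1},
    {"x": -47.8, "y": -38.1, "z": -11.8, "wx": 0, "wy": 0, "wz": -18.5, "grip": 0.1},
    {"x": -47.8, "y": -38.1, "z": -11.8, "wx": 0, "wy": 0, "wz": -18.5, "grip": 0.1},
  ],
  squeeze=20,
)

```text
clock: 2.4
tcp_pos: [0.5315, 0.0783, 0.4214]
tcp_rot: [-0.001, 3.141, 0.0]
contact_force: [0.1, 2.0, -0.1]
grip_width: 0.0482
grip_force: 0.0
```

```bash
python3 - <<'E'
from h import *
p=snap('wrist');save(p,'w2.png');s=p['s'];print(s['clock'],s['q'].round(3),s['tcp_pos'],R(s['tcp_rot']).round(3).tolist(),s['grip_width'])
for t in('rec0','blank0','keeper_grip'):print(t,[(a,b,proj(p,b).round().tolist()) for a,b in spot(p,t)])
E
```

```text
2.4 [ 0.124  0.171  1.697  0.     1.273 -1.447] [0.53147317 0.07832206 0.42140428] [[-1.0, -0.001, 0.001], [-0.001, 1.0, 0.0], [-0.001, 0.0, -1.0]] 0.048199107628636315
rec0 [(0.82, [0.423, 0.331, 0.032], [[544.0, 98.0]]), (0.77, [0.36, 0.149, 0.038], [[386.0, 33.0]]), (0.71, [0.442, 0.232, 0.036], [[458.0, 114.0]]), (0.61, [0.452, -0.074, 0.042], [[182.0, 123.0]])]
blank0 [(0.58, [0.447, 0.124, -0.0], [[358.0, 119.0]]), (0.57, [0.439, 0.037, 0.009], [[284.0, 111.0]]), (0.37, [0.355, -0.261, 0.017], [[21.0, 38.0]])]
keeper_grip [(0.7, [0.582, 0.07, 0.057], [[312.0, 240.0]])]
```

View pics/w2.png

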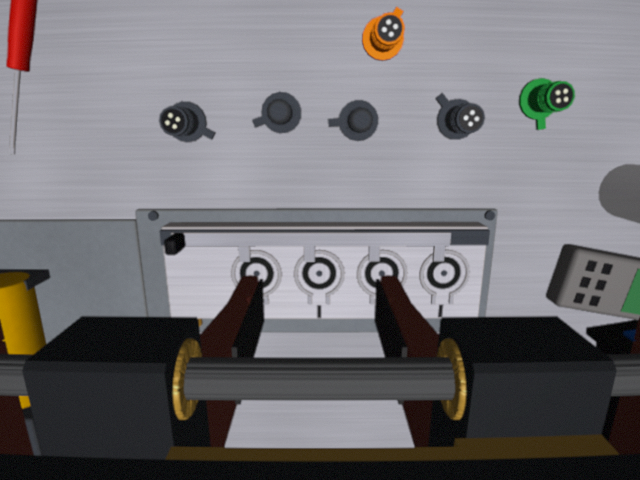

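The wrist view shows the receptacles at (183,121) and (460,118), the blanks at (280,112) and (358,120), and the nests at (257,273), (319,273), (382,272), (443,271). The keeper teeth overlap the nests in part, and its grip is at (175,243). I'll take a second viewpoint, closer to the stand.

Call:
servo_tool(
  moves=[
    {"x": -7, "y": -5, "z": 6, "wx": 0, "wy": 0, "wz": 0, "grip": 0.1},
    {"x": -7, "y": -5, "z": 6, "wx": 0, "wy": 0, "wz": 0, "grip": 0.1},
    {"x": -7, "y": -5, "z": 6, "wx": 0, "wy": 0, "wz": 0, "grip": 0.1},
    {"x": -7, "y": -5, "z": 6, "wx": 0, "wy": 0, "wz": 0, "grip": 0.1},
  ],
)

```text
clock: 3.1
tcp_pos: [0.5998, 0.0319, 0.3607]
tcp_rot: [0.004, -3.141, -0.001]
contact_force: [-0.2, -0.0, 0.6]
grip_width: 0.0483
grip_force: 0.0
```

```bash
cat >> h.py <<'E'
from scipy.optimize import minimize
a_=np.linspace(0,2*np.pi,40,endpoint=False); C_=np.c_[np.cos(a_),np.sin(a_)]
def disc(r,z): return np.c_[C_*r,np.full(40,z)]
def hulls(kind):
    fl=np.r_[disc(.024,0),disc(.024,.006)]
    to=np.array([[x,y,z] for x in(0,.036) for y in(-.005,.005) for z in(0,.006)])
    sh=np.r_[disc(.016,.006),disc(.016,.050)] if kind=='rec' else np.r_[disc(.014,.006),disc(.014,.037),disc(.007,.042)]
    return [fl,to,sh]
def fitpart(p,kind,xy,z0=0):
    px=p['pixels'].astype(int); m=((px.max(2)<120)&(px.max(2)-px.min(2)<25)).astype(np.uint8)
    m=cv2.morphologyEx(m,cv2.MORPH_CLOSE,np.ones((7,7),np.uint8))
    c=proj(p,[[*xy,z0+.02]])[0].astype(int); S=70
    x0,y0=max(c[0]-S,0),max(c[1]-S,0); M=cv2.resize(m[y0:c[1]+S,x0:c[0]+S],None,fx=4,fy=4,interpolation=0)
    n,l,st,ce=cv2.connectedComponentsWithStats(M)
    d=[1e9]+[np.hypot(*(ce[i]/4+[x0,y0]-c))+(1e3 if st[i][4]<3000 else 0) for i in range(1,n)]
    M=(l==int(np.argmin(d))).astype(np.uint8)
    H=hulls(kind)
    def cost(v):
        c,s=np.cos(v[2]),np.sin(v[2]); im=np.zeros_like(M)
        for h in H:
            X=np.c_[h[:,0]*c-h[:,1]*s+v[0],h[:,0]*s+h[:,1]*c+v[1],h[:,2]+z0]
            q=(proj(p,X)-[x0,y0]+.5)*4
            cv2.fillConvexPoly(im,cv2.convexHull(q.round().astype(np.int32)),1)
        return 1-(im&M).sum()/max(1,(im|M).sum())
    cs=[(cost([*xy,t]),t) for t in np.linspace(-np.pi,np.pi,24,endpoint=False)]
    t=min(cs)[1]; v=np.array([*xy,t])
    for k in (1,.3):
        r=minimize(cost,v,method='Nelder-Mead',options=dict(initial_simplex=v+k*np.array([[0,0,0],[.006,0,0],[0,.006,0],[0,0,.2]]),xatol=1e-4,fatol=1e-4)); v=r.x
    return np.r_[v[:2].round(4),np.degrees(v[2]).round(1),r.fun.round(3)]
E
python3 - <<'E'
from h import *
p=snap('wrist');save(p,'w3.png');s=p['s'];print(s['clock'],s['q'].round(3),s['tcp_pos'],s['grip_width'])
for k,xy in(('rec',(.445,-.085)),('blank',(.443,.029)),('blank',(.447,.12)),('rec',(.445,.237))):
    print(k,*[fitpart(p,kk,xy) for kk in('rec','blank')])
print(spot(p,'keeper_grip'))
im=p['pixels'][120:330,60:540]
cv2.imwrite('pics/c3.png',cv2.resize(im[:,:,::-1],(800,350),interpolation=cv2.INTER_CUBIC))
import pickle;pickle.dump({k:p[k] for k in('pixels','K','D','T')},open('w3.pkl','wb'))
E
```

```text
3.1 [ 0.033  0.328  1.631  0.     1.184 -1.54 ] [0.59983341 0.03186539 0.36074828] 0.0482963738396369
rec [ 4.50e-01 -8.09e-02  6.22e+01  4.10e-02] [ 0.4491 -0.0822 61.6     0.114 ]
blank [ 4.407e-01  3.250e-02 -7.070e+01  8.500e-02] [ 4.401e-01  3.250e-02 -6.960e+01  4.100e-02]
blank [  0.4496   0.1233 -86.5      0.137 ] [ 4.494e-01  1.235e-01 -8.580e+01  4.200e-02]
rec [4.467e-01 2.408e-01 9.580e+01 9.500e-02] [ 0.4457  0.2421 89.3     0.181 ]
[(0.83, [0.582, 0.065, 0.056]), (0.63, [0.657, 0.384, 0.015])]
```

View pics/w3.png

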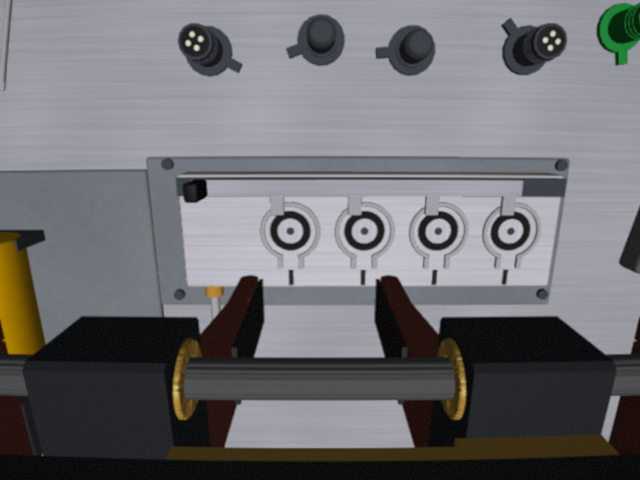

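```bash
python3 - <<'E'
s=open('h.py').read()
s=s.replace("    t=min(cs)[1]; v=np.array([*xy,t])\n    for k in (1,.3):","    best=None\n    for _,t in sorted(cs)[:4]+sorted(cs)[:1]:\n      v=np.array([*xy,t])\n      if best is not None and t==min(cs)[1]: v=best.x\n      for k in (1,.3):")
s=s.replace("        r=minimize","          r=minimize").replace("; v=r.x\n    return","; v=r.x\n      if best is None or r.fun<best.fun: best=r\n    r=best;v=r.x\n    return")
s+='''
def dark(p,uv,w=22,thr=110):
    u,v=map(int,uv); g=p['pixels'][v-w:v+w,u-w:u+w].max(2)<thr
    n,l,st,ce=cv2.connectedComponentsWithStats(g.astype(np.uint8))
    i=1+np.argmax(st[1:,4]); b=cv2.convexHull(np.argwhere(l==i)[:,::-1].astype(np.float32))
    (cx,cy),ax,_=cv2.fitEllipse(b); return (cx+u-w,cy+v-w),np.round(ax,1)
'''
open('h.py','w').write(s)
E
python3 - <<'E'
from h import *
import pickle
p=pickle.load(open('w3.pkl','rb'))
for k,xy in(('rec',(.445,-.085)),('blank',(.443,.029)),('blank',(.447,.12)),('rec',(.446,.237))):
    print(k,fitpart(p,k,xy))
uv=[dark(p,q) for q in((291,231),(364,231),(437,231),(510,231))]; print(uv)
W=onz(p,[u for u,_ in uv],.04);print(W.round(4), np.linalg.norm(np.diff(W,axis=0),axis=1))
ax=W[3]-W[0];print('stand yaw deg',np.degrees(np.arctan2(-ax[0],ax[1])), 'mid',W.mean(0))
# height from w2 (approx) : rebuild w2 pose
q=dict(p);q['pixels']=cv2.imread('pics/w2.png')[:,:,::-1];
Rt=np.array([[-1,-.001,.001],[-.001,1,0],[-.001,0,-1]]);
T3=np.eye(4);T3[:3,:3]=R(np.array([.004,-3.141,-.001]));T3[:3,3]=[.59983,.03187,.36075]
he=np.linalg.inv(T3)@p['T']; T2=np.eye(4);T2[:3,:3]=Rt;T2[:3,3]=[.53147,.07832,.4214];q['T']=T2@he
u2,_=dark(q,(443,271));o1,d1=ray(p,uv[3][0]);o2,d2=ray(q,u2)
A=np.c_[d1[0],-d2[0]];t=np.linalg.lstsq(A,o2-o1,rcond=None)[0];print('nest0 tri',o1+d1[0]*t[0],o2+d2[0]*t[1])
for k,xy in(('rec',(.445,-.085)),('blank',(.443,.029)),('blank',(.447,.12)),('rec',(.446,.237))): print('w2',k,fitpart(q,k,xy))
print('grip top px->',onz(p,[(195,186)],.083))
g=p['pixels'][170:210,170:215].max(2)<60;ys,xs=np.where(g);print(xs.min()+170,xs.max()+170,ys.min()+170,ys.max()+170)
# keeper tongues: rows below bar
print(p['pixels'][204,255:330].mean(1).astype(int).tolist())
E
```

```text
rec [ 4.499e-01 -8.080e-02  6.200e+01  4.100e-02]
blank [ 4.401e-01  3.250e-02 -6.960e+01  4.100e-02]
blank [ 4.494e-01  1.235e-01 -8.580e+01  4.200e-02]
rec [ 4.469e-01  2.411e-01 -1.395e+02  4.700e-02]
[((289.8471450805664, 230.0812110900879), array([38.6, 39.9])), ((363.9222049713135, 230.21277618408203), array([38.5, 39.8])), ((437.5549774169922, 230.3449993133545), array([37.4, 40.6])), ((509.2184200286865, 229.02310180664062), array([39.1, 41.7]))]
[[0.6274 0.0015 0.04  ]] []Traceback (most recent call last):
  File "<stdin>", line 8, in <module>
IndexError: index 3 is out of bounds for axis 0 with size 1
```

```bash
sed -i "s/np.array(p\['D'\]))\[0\]$/np.array(p['D'])).reshape(-1,2)/" h.py; python3 - <<'E'
from h import *
import pickle
p=pickle.load(open('w3.pkl','rb'))
uv=[dark(p,q) for q in((291,231),(364,231),(437,231),(510,231))]
W=onz(p,[u for u,_ in uv],.04);print(W.round(4), np.linalg.norm(np.diff(W,axis=0),axis=1))
ax=W[3]-W[0];print('stand yaw deg',np.degrees(np.arctan2(-ax[0],ax[1])), 'mid',W.mean(0))
q=dict(p);q['pixels']=cv2.imread('pics/w2.png')[:,:,::-1];
Rt=np.array([[-1,-.001,.001],[-.001,1,0],[-.001,0,-1]]);
T3=np.eye(4);T3[:3,:3]=R(np.array([.004,-3.141,-.001]));T3[:3,3]=[.59983,.03187,.36075]
he=np.linalg.inv(T3)@p['T']; T2=np.eye(4);T2[:3,:3]=Rt;T2[:3,3]=[.53147,.07832,.4214];q['T']=T2@he
def tri(a,b):
    o1,d1=ray(p,a);o2,d2=ray(q,b);t=np.linalg.lstsq(np.c_[d1[0],-d2[0]],o2-o1,rcond=None)[0];return (o1+d1[0]*t[0]).round(4),(o2+d2[0]*t[1]).round(4)
print('nest0 tri',tri(uv[3][0],dark(q,(443,271))[0]))
for k,xy in(('rec',(.445,-.085)),('blank',(.443,.029)),('blank',(.447,.12)),('rec',(.446,.237))): print('w2',k,fitpart(q,k,xy))
g=p['pixels'][170:210,170:215].max(2)<60;ys,xs=np.where(g);print(xs.min()+170,xs.max()+170,ys.min()+170,ys.max()+170)
print(p['pixels'][204,255:330].mean(1).astype(int).tolist())
im=p['pixels'][165:285,150:350]
cv2.imwrite('pics/c3.png',cv2.resize(im[:,:,::-1],(800,480),interpolation=cv2.INTER_CUBIC))
E
```

```text
[[0.6274 0.0015 0.04  ]
 [0.6274 0.0773 0.04  ]
 [0.6274 0.1531 0.04  ]
 [0.6258 0.2279 0.04  ]] [0.075796   0.07580446 0.07478713]
stand yaw deg 0.4024905116332587 mid [0.62696079 0.11498592 0.04      ]
nest0 tri (array([0.6255, 0.2274, 0.0411]), array([0.6267, 0.2282, 0.0417]))
w2 rec [ 4.496e-01 -8.090e-02  6.150e+01  6.000e-02]
w2 blank [ 4.399e-01  3.210e-02 -6.960e+01  5.800e-02]
w2 blank [ 4.489e-01  1.235e-01 -8.590e+01  5.400e-02]
w2 rec [ 4.463e-01  2.408e-01 -1.389e+02  5.800e-02]
182 206 179 201
[187, 189, 188, 188, 187, 187, 187, 187, 189, 190, 187, 188, 189, 189, 188, 178, 165, 163, 161, 161, 164, 160, 161, 162, 164, 162, 159, 154, 139, 140, 157, 163, 162, 165, 163, 165, 164, 163, 162, 163, 161, 160, 155, 150, 145, 144, 154, 166, 173, 183, 189, 191, 190, 193, 190, 191, 190, 191, 190, 189, 194, 191, 191, 192, 191, 192, 192, 190, 192, 191, 192, 193, 192, 192, 192]
```

View pics/c3.png

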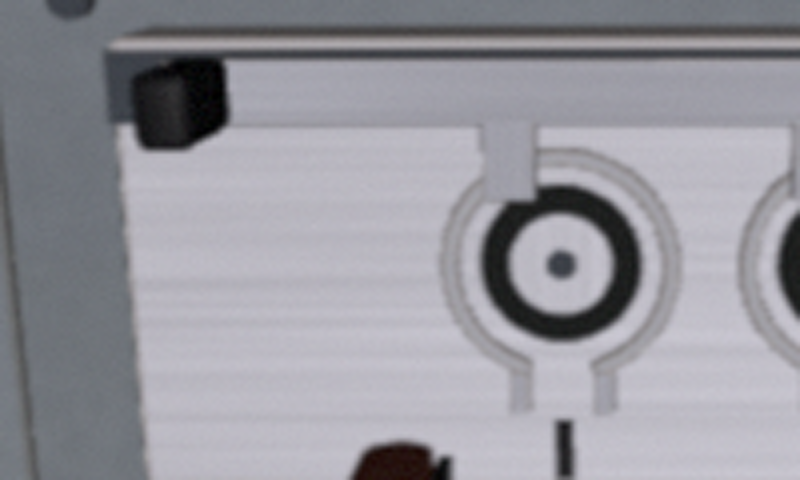

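```bash
python3 - <<'E'
from h import *
import pickle
p=pickle.load(open('w3.pkl','rb'))
g=255-p['pixels'].mean(2)
c=[]
for u,v in((290,231),(364,231),(437,231),(510,231)):
    w=g[v-5:v+6,u-5:u+6].copy();w=np.clip(w-w.min()-20,0,None);yy,xx=np.mgrid[v-5:v+6,u-5:u+6];c.append(((w*xx).sum()/w.sum(),(w*yy).sum()/w.sum()))
W=onz(p,c,.04);print(np.round(c,1).tolist(),W.round(4).tolist())
print('grip top',onz(p,[(190.5,193.2)],.088).round(4),'tooth',onz(p,[(277.5,214)],.054).round(4))
E
```

```text
[[289.9, 230.7], [364.0, 230.7], [437.9, 230.8], [510.4, 230.9]] [[0.628, 0.0016, 0.04], [0.6279, 0.0775, 0.04], [0.6279, 0.1535, 0.04], [0.6277, 0.2294, 0.04]]
grip top [[ 0.5822 -0.0823  0.088 ]] tooth [[ 0.6078 -0.0092  0.054 ]]
```

Centre dots put the nests at x=0.628, y=0.0016+0.076k, with stand yaw about 0. The keeper grip is at (0.582,-0.082), and the teeth sit about 11 mm short of the nest centres, so the keeper is at about 0.027. I'll draw it back now.

Call:
servo_tool(
  moves=[
    {"x": 1.8, "y": -11.4, "z": 16, "wx": 0, "wy": 0, "wz": 90, "grip": 0.1},
    {"x": 1.8, "y": -11.4, "z": 16, "wx": 0, "wy": 0, "wz": 90, "grip": 0.1},
    {"x": 1.8, "y": -11.4, "z": 16, "wx": 0, "wy": 0, "wz": 90, "grip": 0.1},
    {"x": 1.8, "y": -11.4, "z": 16, "wx": 0, "wy": 0, "wz": 90, "grip": 0.1},
    {"x": 1.8, "y": -11.4, "z": 16, "wx": 0, "wy": 0, "wz": 90, "grip": 0.1},
    {"x": 1.8, "y": -11.4, "z": 16, "wx": 0, "wy": 0, "wz": 90, "grip": 0.1},
    {"x": 1.8, "y": -11.4, "z": 16, "wx": 0, "wy": 0, "wz": 90, "grip": 0.1},
    {"x": 1.8, "y": -11.4, "z": 16, "wx": 0, "wy": 0, "wz": 90, "grip": 0.1},
    {"x": 1.8, "y": -11.4, "z": 16, "wx": 0, "wy": 0, "wz": 90, "grip": 0.1},
    {"x": 1.8, "y": -11.4, "z": 22, "wx": 0, "wy": 0, "wz": 90, "grip": 0.1},
    {"x": 1.8, "y": -11.4, "z": 22, "wx": 0, "wy": 0, "wz": 90, "grip": 0.1},
    {"x": 1.8, "y": -11.4, "z": 22, "wx": 0, "wy": 0, "wz": 90, "grip": 0.1},
  ],
  squeeze=10,
)

```text
clock: 4.7
tcp_pos: [0.5834, -0.0833, 0.1424]
tcp_rot: [2.219, 2.223, 0.001]
contact_force: [0.7, -0.1, 0.3]
grip_width: 0.0484
grip_force: 0.0
```

Call:
servo_tool(
  moves=[
    {"x": 0, "y": 0, "z": 0, "wx": 0, "wy": 0, "wz": 0, "grip": -1},
    {"x": 0, "y": 0, "z": 0, "wx": 0, "wy": 0, "wz": 0, "grip": -1},
    {"x": 0, "y": 0, "z": 0, "wx": 0, "wy": 0, "wz": 0, "grip": -1},
    {"x": 0, "y": 0, "z": 0, "wx": 0, "wy": 0, "wz": 0, "grip": -1},
    {"x": -0.8, "y": 0, "z": 0, "wx": 0, "wy": 0, "wz": 0, "grip": -1},
    {"x": -1.6, "y": 0, "z": 0, "wx": 0, "wy": 0, "wz": 0, "grip": -1},
    {"x": -2.2, "y": 0, "z": 0, "wx": 0, "wy": 0, "wz": 0, "grip": -1},
    {"x": -2.6, "y": 0, "z": 0, "wx": 0, "wy": 0, "wz": 0, "grip": -1},
    {"x": -2.9, "y": 0, "z": 0, "wx": 0, "wy": 0, "wz": 0, "grip": -1},
    {"x": -3.2, "y": 0, "z": 0, "wx": 0, "wy": 0, "wz": 0, "grip": -1},
    {"x": -3.4, "y": 0, "z": 0, "wx": 0, "wy": 0, "wz": 0, "grip": -1},
  ],
)

```text
clock: 6.08
tcp_pos: [0.5819, -0.1155, 0.1405]
tcp_rot: [-2.218, -2.219, -0.001]
contact_force: [-1.6, 13.2, 1.6]
grip_width: 0.0178
grip_force: 10.0
```

Call:
servo_tool(
  moves=[
    {"x": -3.4, "y": 0, "z": 0, "wx": 0, "wy": 0, "wz": 0, "grip": 0.1},
    {"x": 0, "y": 0, "z": 0, "wx": 0, "wy": 0, "wz": 0, "grip": 0.1},
  ],
)

```text
clock: 6.32
tcp_pos: [0.5834, -0.1207, 0.1411]
tcp_rot: [2.224, 2.216, 0.001]
contact_force: [-0.2, 0.9, -0.5]
grip_width: 0.0345
grip_force: 0.0
```

Call:
servo_tool(
  moves=[
    {"x": 0, "y": 0, "z": -3, "wx": 0, "wy": 0, "wz": 0, "grip": 0.1},
    {"x": 8.5, "y": -1.2, "z": -22, "wx": 0, "wy": 0, "wz": -90, "grip": 0.1},
    {"x": 8.5, "y": -1.2, "z": -22, "wx": 0, "wy": 0, "wz": -90, "grip": 0.1},
    {"x": 8.5, "y": -1.2, "z": -22, "wx": 0, "wy": 0, "wz": -90, "grip": 0.1},
    {"x": 8.5, "y": -1.2, "z": -22, "wx": 0, "wy": 0, "wz": -90, "grip": 0.1},
    {"x": 8.5, "y": -1.2, "z": -22, "wx": 0, "wy": 0, "wz": -90, "grip": 0.1},
    {"x": 8.5, "y": -1.2, "z": -22, "wx": 0, "wy": 0, "wz": -90, "grip": 0.1},
    {"x": 8.5, "y": -1.2, "z": -22, "wx": 0, "wy": 0, "wz": -90, "grip": 0.1},
    {"x": 8.5, "y": -1.2, "z": -22, "wx": 0, "wy": 0, "wz": -90, "grip": 0.1},
    {"x": 8.5, "y": -1.2, "z": -22, "wx": 0, "wy": 0, "wz": -90, "grip": 0.1},
    {"x": 8.5, "y": -1.2, "z": -22, "wx": 0, "wy": 0, "wz": -90, "grip": 0.1},
  ],
  squeeze=30,
)

```text
clock: 7.7
tcp_pos: [0.5706, -0.0327, 0.3608]
tcp_rot: [-0.0, 3.142, -0.0]
contact_force: [0.8, -0.4, 0.5]
grip_width: 0.0483
grip_force: 0.0
```

```bash
cat >> h.py <<'E'
def look(f,parts):
    p=snap('wrist');save(p,f);s=p['s'];r=R(s['tcp_rot']);print(s['clock'],s['tcp_pos'].round(4),'phi',np.degrees(np.arctan2(r[1,1],r[0,1])).round(1),'q6',s['q'][5].round(2))
    o=[]
    for k,xy in parts:
        v=fitpart(p,k,xy);print(k,v);o.append(v)
    return p,o
def go(pos,dphi):  # shift in tool axes (cm), wz
    s=env.sense();r=R(s['tcp_rot']);print('shift',(r.T@(np.array(pos)-s['tcp_pos'])*100).round(2),'wz',-dphi)
E
python3 - <<'E'
from h import *
p,o=look('w4.png',[('rec',(.450,-.081)),('blank',(.44,.032)),('blank',(.449,.123)),('rec',(.4467,.241))])
go([*o[0][:2],.095],0)
e=[proj(p,[.628-.028,.0016+dy,.054])[0].round(1).tolist() for dy in(-.038,0)];print(e)
u,v=map(int,e[0]);cv2.imwrite('pics/c4.png',cv2.resize(p['pixels'][max(v-50,0):v+100,max(u-100,0):u+150,::-1],None,fx=3,fy=3,interpolation=2))
E
```

```text
7.7 [ 0.5706 -0.0327  0.3608] phi 90.0 q6 -1.65
rec [ 4.497e-01 -8.140e-02  6.210e+01  4.900e-02]
blank [ 4.401e-01  3.200e-02 -6.950e+01  4.700e-02]
blank [ 4.490e-01  1.232e-01 -8.640e+01  6.200e-02]
rec [ 4.467e-01  2.407e-01 -1.390e+02  4.400e-02]
shift [12.09 -4.88 26.58] wz 0
[[315.9, 235.0], [354.3, 235.0]]
```

View pics/c4.png

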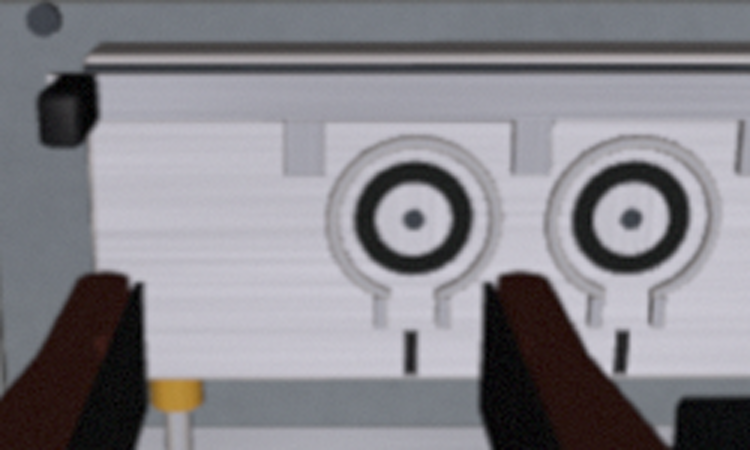

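The keeper is fully back: the teeth are midway between the nests and the bar is flush at the left. Next I pick receptacle A.

Call:
servo_tool(
  moves=[
    {"x": 12.1, "y": -4.9, "z": 15, "wx": 0, "wy": 0, "wz": 0, "grip": 0.1},
    {"x": 12.1, "y": -4.9, "z": 15, "wx": 0, "wy": 0, "wz": 0, "grip": 0.1},
    {"x": 12.1, "y": -4.9, "z": 15, "wx": 0, "wy": 0, "wz": 0, "grip": 0.1},
    {"x": 12.1, "y": -4.9, "z": 15, "wx": 0, "wy": 0, "wz": 0, "grip": 0.1},
    {"x": 12.1, "y": -4.9, "z": 21, "wx": 0, "wy": 0, "wz": 0, "grip": 0.1},
    {"x": 12.1, "y": -4.9, "z": 26.5, "wx": 0, "wy": 0, "wz": 0, "grip": 0.1},
    {"x": 12.1, "y": -4.9, "z": 26.5, "wx": 0, "wy": 0, "wz": 0, "grip": 0.1},
    {"x": 12.1, "y": -4.9, "z": 26.5, "wx": 0, "wy": 0, "wz": 0, "grip": -1},
    {"x": 12.1, "y": -4.9, "z": 26.5, "wx": 0, "wy": 0, "wz": 0, "grip": -1},
    {"x": 12.1, "y": -4.9, "z": 26.5, "wx": 0, "wy": 0, "wz": 0, "grip": -1},
    {"x": 12.1, "y": -4.9, "z": 26.5, "wx": 0, "wy": 0, "wz": 0, "grip": -1},
    {"x": 12.1, "y": -4.9, "z": 18, "wx": 0, "wy": 0, "wz": 0, "grip": -1},
  ],
)

```text
clock: 9.25
tcp_pos: [0.4478, -0.0813, 0.1562]
tcp_rot: [0.002, -3.133, -0.003]
contact_force: [2.2, -0.6, -0.9]
grip_width: 0.0315
grip_force: 30.0
```

```bash
python3 - <<'E'
from h import *
go([.628,.0016,.180],-62);go([.628,.0016,.137],-62)
s=env.sense();print(s['q'],s['qd'].max())
E
```

```text
shift [-18.01   8.28  -2.52] wz 62
shift [-18.05   8.27   1.78] wz 62
[-2.05859942e-01  4.30961412e-01  2.08379349e+00  1.84445094e-05
  6.35400502e-01 -1.77765524e+00] 1.1906451396992859
```

Call:
servo_tool(
  moves=[
    {"x": 0, "y": 0, "z": 0, "wx": 0, "wy": 0, "wz": 0, "grip": -1},
    {"x": -17.8, "y": 8.3, "z": 0, "wx": 0, "wy": 0, "wz": 62, "grip": -1},
    {"x": -17.8, "y": 8.3, "z": 0, "wx": 0, "wy": 0, "wz": 62, "grip": -1},
    {"x": -17.8, "y": 8.3, "z": 0, "wx": 0, "wy": 0, "wz": 62, "grip": -1},
    {"x": -17.8, "y": 8.3, "z": 0, "wx": 0, "wy": 0, "wz": 62, "grip": -1},
    {"x": -17.8, "y": 8.3, "z": 0, "wx": 0, "wy": 0, "wz": 62, "grip": -1},
    {"x": -17.8, "y": 8.3, "z": 0, "wx": 0, "wy": 0, "wz": 62, "grip": -1},
    {"x": -17.8, "y": 8.3, "z": 0, "wx": 0, "wy": 0, "wz": 62, "grip": -1},
    {"x": -17.8, "y": 8.3, "z": 2, "wx": 0, "wy": 0, "wz": 62, "grip": -1},
    {"x": -17.8, "y": 8.3, "z": 3, "wx": 0, "wy": 0, "wz": 62, "grip": -1},
    {"x": -17.8, "y": 8.3, "z": 3.7, "wx": 0, "wy": 0, "wz": 62, "grip": -1},
    {"x": -17.8, "y": 8.3, "z": 3.7, "wx": 0, "wy": 0, "wz": 62, "grip": -1},
  ],
)

```text
clock: 10.75
tcp_pos: [0.6294, 0.0002, 0.1261]
tcp_rot: [1.611, 2.692, 0.001]
contact_force: [-12.1, -6.2, 46.2]
grip_width: 0.0316
grip_force: 51.1
```

Call:
servo_tool(
  moves=[
    {"x": 0, "y": 0, "z": -0.4, "wx": 0, "wy": 0, "wz": 0, "grip": -1},
    {"x": 0, "y": 0, "z": -0.4, "wx": 0, "wy": 0, "wz": 0, "grip": -1},
  ],
)

```text
clock: 11.0
tcp_pos: [0.6289, 0.0004, 0.1262]
tcp_rot: [1.612, 2.692, 0.001]
contact_force: [-0.9, -5.4, 13.6]
grip_width: 0.0315
grip_force: 46.5
```

Now release slowly and raise.

Call:
servo_tool(
  moves=[
    {"x": 0, "y": 0, "z": -0.1, "wx": 0, "wy": 0, "wz": 0, "grip": -0.1},
    {"x": 0, "y": 0, "z": -0.1, "wx": 0, "wy": 0, "wz": 0, "grip": -0.1},
    {"x": 0, "y": 0, "z": -3, "wx": 0, "wy": 0, "wz": 0, "grip": -0.1},
    {"x": 0, "y": 0, "z": -9, "wx": 0, "wy": 0, "wz": 0, "grip": 0.1},
    {"x": 0, "y": 0, "z": -15, "wx": 0, "wy": 0, "wz": -62, "grip": 0.1},
    {"x": 4, "y": 6, "z": -21, "wx": 0, "wy": 0, "wz": -62, "grip": 0.1},
    {"x": 4, "y": 6, "z": -23, "wx": 0, "wy": 0, "wz": -62, "grip": 0.1},
    {"x": 4, "y": 6, "z": -23, "wx": 0, "wy": 0, "wz": -62, "grip": 0.1},
    {"x": 4, "y": 6, "z": -23, "wx": 0, "wy": 0, "wz": -62, "grip": 0.1},
    {"x": 4, "y": 6, "z": -23, "wx": 0, "wy": 0, "wz": -62, "grip": 0.1},
    {"x": 4, "y": 6, "z": -23, "wx": 0, "wy": 0, "wz": -62, "grip": 0.1},
    {"x": 4, "y": 6, "z": -23, "wx": 0, "wy": 0, "wz": -62, "grip": 0.1},
  ],
)

```text
clock: 12.5
tcp_pos: [0.6617, 0.0649, 0.3543]
tcp_rot: [-0.002, -3.14, 0.0]
contact_force: [-0.0, 0.3, 0.5]
grip_width: 0.0481
grip_force: 0.0
```

```bash
python3 - <<'E'
from h import *
p,o=look('w5.png',[('blank',(.44,.032)),('blank',(.449,.123)),('rec',(.4467,.241))])
go([*o[0][:2],.096],0)
u,v=proj(p,[.628,.0016,.05])[0].astype(int);print(u,v)
E
```

```text
12.5 [0.6617 0.0649 0.3543] phi 89.9 q6 -1.49
blank [ 4.812e-01  9.200e-03 -8.220e+01  6.340e-01]
blank [ 4.486e-01  1.240e-01 -1.826e+02  4.600e-02]
rec [ 4.465e-01  2.419e-01 -1.740e+02  4.700e-02]
shift [18.02 -5.58 25.87] wz 0
252 171
```

View pics/w5.png

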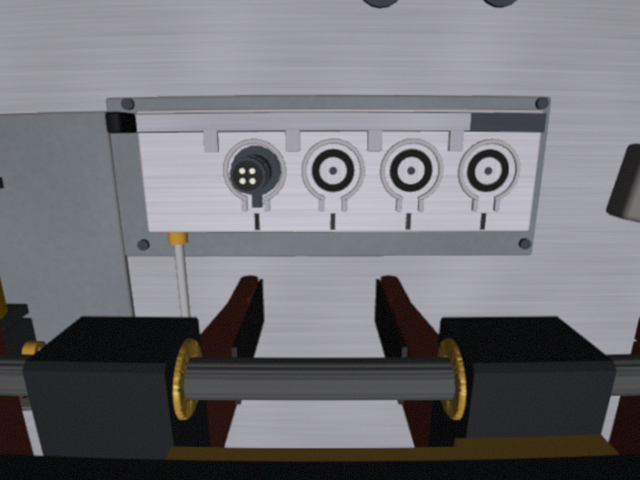

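Call:
servo_tool(
  moves=[
    {"x": 9, "y": -1.5, "z": -0.6, "wx": 0, "wy": 0, "wz": 0, "grip": 0.1},
    {"x": 9, "y": -1.5, "z": -0.6, "wx": 0, "wy": 0, "wz": 0, "grip": 0.1},
    {"x": 9, "y": -1.5, "z": -0.6, "wx": 0, "wy": 0, "wz": 0, "grip": 0.1},
  ],
)

```text
clock: 12.92
tcp_pos: [0.5706, 0.0496, 0.3616]
tcp_rot: [0.0, 3.142, 0.0]
contact_force: [0.4, 0.7, 0.5]
grip_width: 0.0483
grip_force: 0.0
```

```bash
python3 - <<'E'
from h import *
p,o=look('w6.png',[('blank',(.44,.032)),('blank',(.449,.123)),('rec',(.4467,.241))])
print('seatA',fitpart(p,'rec',(.628,.0016),.04))
s=env.sense();print('tool from here x,y,z cm', (s['tcp_pos'][0]-o[0][0])*100,(o[0][1]-s['tcp_pos'][1])*100,(s['tcp_pos'][2]-.096)*100)
E
```

```text
12.925 [0.5706 0.0496 0.3616] phi 90.0 q6 -1.5
blank [ 4.402e-01  3.260e-02 -7.030e+01  4.500e-02]
blank [ 4.491e-01  1.234e-01 -8.620e+01  4.400e-02]
rec [ 4.466e-01  2.411e-01 -1.391e+02  5.100e-02]
seatA [ 6.279e-01  3.100e-03 -4.680e+01  5.490e-01]
tool from here x,y,z cm 13.17182294656029 -1.7184865284371402 26.570633040338155
```

Call:
servo_tool(
  moves=[
    {"x": 13.1, "y": -1.7, "z": 15, "wx": 0, "wy": 0, "wz": 50, "grip": 0.1},
    {"x": 13.1, "y": -1.7, "z": 15, "wx": 0, "wy": 0, "wz": 50, "grip": 0.1},
    {"x": 13.1, "y": -1.7, "z": 15, "wx": 0, "wy": 0, "wz": 50, "grip": 0.1},
    {"x": 13.1, "y": -1.7, "z": 15, "wx": 0, "wy": 0, "wz": 50, "grip": 0.1},
    {"x": 13.1, "y": -1.7, "z": 15, "wx": 0, "wy": 0, "wz": 50, "grip": 0.1},
    {"x": 13.1, "y": -1.7, "z": 20.5, "wx": 0, "wy": 0, "wz": 50, "grip": 0.1},
    {"x": 13.1, "y": -1.7, "z": 26.6, "wx": 0, "wy": 0, "wz": 50, "grip": 0.1},
    {"x": 13.1, "y": -1.7, "z": 26.6, "wx": 0, "wy": 0, "wz": 50, "grip": 0.1},
    {"x": 13.1, "y": -1.7, "z": 26.6, "wx": 0, "wy": 0, "wz": 50, "grip": -1},
    {"x": 13.1, "y": -1.7, "z": 26.6, "wx": 0, "wy": 0, "wz": 50, "grip": -1},
    {"x": 13.1, "y": -1.7, "z": 26.6, "wx": 0, "wy": 0, "wz": 50, "grip": -1},
    {"x": 13.1, "y": -1.7, "z": 26.6, "wx": 0, "wy": 0, "wz": 50, "grip": -1},
  ],
)

```text
clock: 14.48
tcp_pos: [0.4425, 0.0328, 0.0977]
tcp_rot: [1.324, 2.844, 0.004]
contact_force: [-1.1, 0.2, 11.5]
grip_width: 0.0268
grip_force: 30.0
```

```bash
python3 - <<'E'
from h import *
go([.628,.0775,.0955],70)
E
```

```text
shift [-8.51 17.07  0.33] wz -70
```

The grip sits partly on the blank's dome (width 26.8, 11 N upward), so I'll regrasp lower.

Call:
servo_tool(
  moves=[
    {"x": 0, "y": 0, "z": 0, "wx": 0, "wy": 0, "wz": 0, "grip": 0.0},
    {"x": 0, "y": 0, "z": 0.0, "wx": 0, "wy": 0, "wz": 0, "grip": 0.0},
    {"x": 0, "y": 0, "z": 0.7, "wx": 0, "wy": 0, "wz": 0, "grip": 0.0},
    {"x": 0, "y": 0, "z": 0.7, "wx": 0, "wy": 0, "wz": 0, "grip": 0.0},
    {"x": 0, "y": 0, "z": 0.7, "wx": 0, "wy": 0, "wz": 0, "grip": -1},
    {"x": 0, "y": 0, "z": 0.7, "wx": 0, "wy": 0, "wz": 0, "grip": -1},
    {"x": 0, "y": 0, "z": 0.7, "wx": 0, "wy": 0, "wz": 0, "grip": -1},
    {"x": 0, "y": 0, "z": 0.7, "wx": 0, "wy": 0, "wz": 0, "grip": -1},
  ],
)

```text
clock: 15.48
tcp_pos: [0.4408, 0.0327, 0.0881]
tcp_rot: [-1.326, -2.848, 0.0]
contact_force: [0.1, 0.5, -1.9]
grip_width: 0.027
grip_force: 30.0
```

```bash
python3 - <<'E'
from h import *
s=env.sense();print(s['tcp_pos']);go([.628,.0775,s['tcp_pos'][2]],70)
E
```

```text
[0.44079859 0.03265072 0.08813903]
shift [-8.61 17.21 -0.  ] wz -70
```

Call:
servo_tool(
  moves=[
    {"x": 0, "y": 0, "z": -6, "wx": 0, "wy": 0, "wz": 0, "grip": -1},
    {"x": -8.6, "y": 17.2, "z": -8.5, "wx": 0, "wy": 0, "wz": -70, "grip": -1},
    {"x": -8.6, "y": 17.2, "z": -8.5, "wx": 0, "wy": 0, "wz": -70, "grip": -1},
    {"x": -8.6, "y": 17.2, "z": -8.5, "wx": 0, "wy": 0, "wz": -70, "grip": -1},
    {"x": -8.6, "y": 17.2, "z": -8.5, "wx": 0, "wy": 0, "wz": -70, "grip": -1},
    {"x": -8.6, "y": 17.2, "z": -8.5, "wx": 0, "wy": 0, "wz": -70, "grip": -1},
    {"x": -8.6, "y": 17.2, "z": -8.5, "wx": 0, "wy": 0, "wz": -70, "grip": -1},
    {"x": -8.6, "y": 17.2, "z": -8.5, "wx": 0, "wy": 0, "wz": -70, "grip": -1},
    {"x": -8.6, "y": 17.2, "z": -8.5, "wx": 0, "wy": 0, "wz": -70, "grip": -1},
    {"x": -8.6, "y": 17.2, "z": -5.5, "wx": 0, "wy": 0, "wz": -70, "grip": -1},
    {"x": -8.6, "y": 17.2, "z": -4.5, "wx": 0, "wy": 0, "wz": -70, "grip": -1},
    {"x": -8.6, "y": 17.2, "z": -4.5, "wx": 0, "wy": 0, "wz": -70, "grip": -1},
  ],
)

```text
clock: 16.98
tcp_pos: [0.6275, 0.0775, 0.1325]
tcp_rot: [0.546, -3.092, -0.0]
contact_force: [0.1, 0.1, 0.4]
grip_width: 0.0269
grip_force: 30.0
```

Call:
servo_tool(
  moves=[
    {"x": 0, "y": 0, "z": 0.3, "wx": 0, "wy": 0, "wz": 0, "grip": -1},
    {"x": 0, "y": 0, "z": 0.5, "wx": 0, "wy": 0, "wz": 0, "grip": -1},
    {"x": 0, "y": 0, "z": 0.5, "wx": 0, "wy": 0, "wz": 0, "grip": -1},
  ],
)

```text
clock: 17.35
tcp_pos: [0.6281, 0.0776, 0.1285]
tcp_rot: [-0.547, 3.093, -0.0]
contact_force: [0.8, 0.6, -1.0]
grip_width: 0.0269
grip_force: 30.0
```

Call:
servo_tool(
  moves=[
    {"x": 0, "y": 0, "z": 0, "wx": 0, "wy": 0, "wz": 0, "grip": -0.1},
    {"x": 0, "y": 0, "z": 0, "wx": 0, "wy": 0, "wz": 0, "grip": -0.1},
    {"x": 0, "y": 0, "z": -6, "wx": 0, "wy": 0, "wz": 0, "grip": 0.1},
    {"x": 2, "y": 2, "z": -12, "wx": 0, "wy": 0, "wz": 10, "grip": 0.1},
    {"x": 4.7, "y": 4, "z": -17, "wx": 0, "wy": 0, "wz": 20, "grip": 0.1},
    {"x": 4.7, "y": 4, "z": -23, "wx": 0, "wy": 0, "wz": 20, "grip": 0.1},
    {"x": 4.7, "y": 4, "z": -23, "wx": 0, "wy": 0, "wz": 20, "grip": 0.1},
    {"x": 4.7, "y": 4, "z": -23, "wx": 0, "wy": 0, "wz": 20, "grip": 0.1},
  ],
)

```text
clock: 18.35
tcp_pos: [0.5697, 0.0989, 0.358]
tcp_rot: [-0.002, 3.141, -0.0]
contact_force: [-0.4, 0.5, -0.2]
grip_width: 0.0483
grip_force: 0.0
```

```bash
python3 - <<'E'
from h import *
p,o=look('w7.png',[('blank',(.449,.123)),('rec',(.4467,.241))])
s=env.sense();print('tool from here x,y,z cm', (s['tcp_pos'][0]-o[0][0])*100,(o[0][1]-s['tcp_pos'][1])*100,(s['tcp_pos'][2]-.088)*100)
E
```

```text
18.35 [0.5697 0.0989 0.358 ] phi 90.1 q6 -1.42
blank [ 4.492e-01  1.240e-01 -8.620e+01  5.000e-02]
rec [ 4.465e-01  2.413e-01 -1.397e+02  4.700e-02]
tool from here x,y,z cm 12.020150823269466 2.51361341919393 26.89874996951499
```

View pics/w7.png

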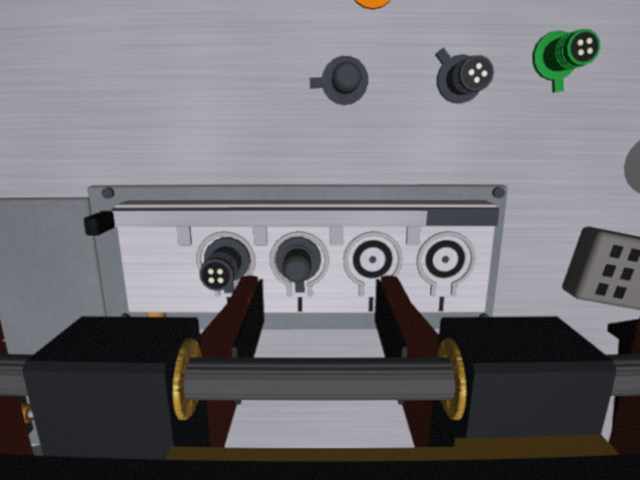

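Both parts sit in their keyways (blank tongue at (300,286) on its index line). Next is blank 2.

Call:
servo_tool(
  moves=[
    {"x": 12.0, "y": 2.5, "z": 15, "wx": 0, "wy": 0, "wz": 50, "grip": 0.1},
    {"x": 12.0, "y": 2.5, "z": 15, "wx": 0, "wy": 0, "wz": 50, "grip": 0.1},
    {"x": 12.0, "y": 2.5, "z": 15, "wx": 0, "wy": 0, "wz": 50, "grip": 0.1},
    {"x": 12.0, "y": 2.5, "z": 15, "wx": 0, "wy": 0, "wz": 50, "grip": 0.1},
    {"x": 12.0, "y": 2.5, "z": 15, "wx": 0, "wy": 0, "wz": 50, "grip": 0.1},
    {"x": 12.0, "y": 2.5, "z": 21, "wx": 0, "wy": 0, "wz": 50, "grip": 0.1},
    {"x": 12.0, "y": 2.5, "z": 26.9, "wx": 0, "wy": 0, "wz": 50, "grip": 0.1},
    {"x": 12.0, "y": 2.5, "z": 26.9, "wx": 0, "wy": 0, "wz": 50, "grip": 0.1},
    {"x": 12.0, "y": 2.5, "z": 26.9, "wx": 0, "wy": 0, "wz": 50, "grip": -1},
    {"x": 12.0, "y": 2.5, "z": 26.9, "wx": 0, "wy": 0, "wz": 50, "grip": -1},
    {"x": 12.0, "y": 2.5, "z": 26.9, "wx": 0, "wy": 0, "wz": 50, "grip": -1},
    {"x": 12.0, "y": 2.5, "z": 26.9, "wx": 0, "wy": 0, "wz": 50, "grip": -1},
  ],
)

```text
clock: 19.9
tcp_pos: [0.4501, 0.1239, 0.0898]
tcp_rot: [1.326, 2.847, 0.001]
contact_force: [0.5, -0.3, -1.0]
grip_width: 0.0271
grip_force: 30.0
```

```bash
python3 - <<'E'
from h import *
s=env.sense();print(s['tcp_pos']);go([.628,.1535,s['tcp_pos'][2]],86)
E
```

```text
[0.45011278 0.1239175  0.08980066]
shift [-9.18 15.52  0.02] wz -86
```

Call:
servo_tool(
  moves=[
    {"x": 0, "y": 0, "z": -6, "wx": 0, "wy": 0, "wz": 0, "grip": -1},
    {"x": -9.2, "y": 15.5, "z": -8.5, "wx": 0, "wy": 0, "wz": -86, "grip": -1},
    {"x": -9.2, "y": 15.5, "z": -8.5, "wx": 0, "wy": 0, "wz": -86, "grip": -1},
    {"x": -9.2, "y": 15.5, "z": -8.5, "wx": 0, "wy": 0, "wz": -86, "grip": -1},
    {"x": -9.2, "y": 15.5, "z": -8.5, "wx": 0, "wy": 0, "wz": -86, "grip": -1},
    {"x": -9.2, "y": 15.5, "z": -8.5, "wx": 0, "wy": 0, "wz": -86, "grip": -1},
    {"x": -9.2, "y": 15.5, "z": -8.5, "wx": 0, "wy": 0, "wz": -86, "grip": -1},
    {"x": -9.2, "y": 15.5, "z": -8.5, "wx": 0, "wy": 0, "wz": -86, "grip": -1},
    {"x": -9.2, "y": 15.5, "z": -8.5, "wx": 0, "wy": 0, "wz": -86, "grip": -1},
    {"x": -9.2, "y": 15.5, "z": -8.5, "wx": 0, "wy": 0, "wz": -86, "grip": -1},
    {"x": -9.2, "y": 15.5, "z": -5, "wx": 0, "wy": 0, "wz": -86, "grip": -1},
    {"x": -9.2, "y": 15.5, "z": -4.6, "wx": 0, "wy": 0, "wz": -86, "grip": -1},
  ],
)

```text
clock: 21.4
tcp_pos: [0.6263, 0.1529, 0.1334]
tcp_rot: [0.966, -2.985, -0.001]
contact_force: [0.3, -0.9, -1.1]
grip_width: 0.0269
grip_force: 30.0
```

Call:
servo_tool(
  moves=[
    {"x": 0, "y": 0, "z": 0.3, "wx": 0, "wy": 0, "wz": 0, "grip": -1},
    {"x": 0, "y": 0, "z": 0.6, "wx": 0, "wy": 0, "wz": 0, "grip": -1},
    {"x": 0, "y": 0, "z": 0.6, "wx": 0, "wy": 0, "wz": 0, "grip": -1},
  ],
)

```text
clock: 21.78
tcp_pos: [0.6281, 0.1533, 0.1298]
tcp_rot: [-0.971, 2.987, -0.0]
contact_force: [0.2, -0.6, -1.4]
grip_width: 0.0273
grip_force: 30.0
```

Call:
servo_tool(
  moves=[
    {"x": 0, "y": 0, "z": 0, "wx": 0, "wy": 0, "wz": 0, "grip": -0.1},
    {"x": 0, "y": 0, "z": 0, "wx": 0, "wy": 0, "wz": 0, "grip": -0.1},
    {"x": 0, "y": 0, "z": -6, "wx": 0, "wy": 0, "wz": 0, "grip": 0.1},
    {"x": 1, "y": 2, "z": -12, "wx": 0, "wy": 0, "wz": 10, "grip": 0.1},
    {"x": 2.5, "y": 6.4, "z": -16, "wx": 0, "wy": 0, "wz": 20, "grip": 0.1},
    {"x": 2.5, "y": 6.4, "z": -22, "wx": 0, "wy": 0, "wz": 30, "grip": 0.1},
    {"x": 2.5, "y": 6.4, "z": -23, "wx": 0, "wy": 0, "wz": 36, "grip": 0.1},
    {"x": 2.5, "y": 6.4, "z": -23, "wx": 0, "wy": 0, "wz": 36, "grip": 0.1},
    {"x": 2.5, "y": 6.4, "z": -23, "wx": 0, "wy": 0, "wz": 36, "grip": 0.1},
  ],
)

```text
clock: 22.9
tcp_pos: [0.5694, 0.19, 0.3581]
tcp_rot: [0.005, -3.14, 0.001]
contact_force: [0.0, 0.1, -0.0]
grip_width: 0.0482
grip_force: 0.0
```

```bash
python3 - <<'E'
from h import *
p,o=look('w8.png',[('rec',(.4467,.241))])
s=env.sense();print('tool from here x,y,z cm', (s['tcp_pos'][0]-o[0][0])*100,(o[0][1]-s['tcp_pos'][1])*100,(s['tcp_pos'][2]-.093)*100)
E
```

```text
22.9 [0.5694 0.19   0.3581] phi 90.2 q6 -1.27
rec [ 4.466e-01  2.415e-01 -1.395e+02  5.800e-02]
tool from here x,y,z cm 12.283308778324676 5.1511660881326975 26.47884168214786
```

View pics/w8.png

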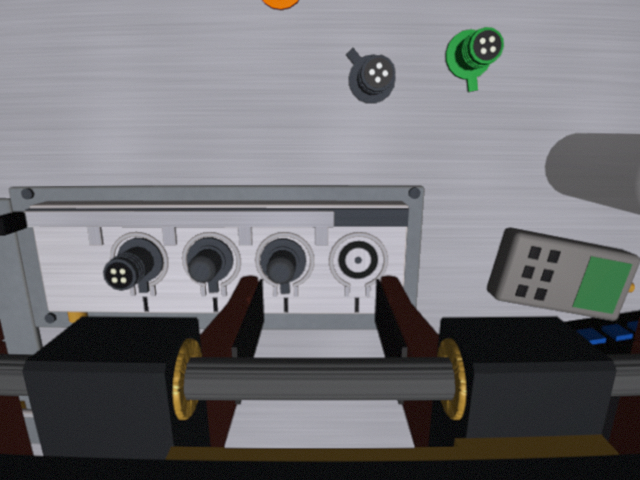

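Three nests are filled. Next is receptacle B at (372,77).

Call:
servo_tool(
  moves=[
    {"x": 12.3, "y": 5.1, "z": 12, "wx": 0, "wy": 0, "wz": 90, "grip": 0.1},
    {"x": 12.3, "y": 5.1, "z": 12, "wx": 0, "wy": 0, "wz": 90, "grip": 0.1},
    {"x": 12.3, "y": 5.1, "z": 12, "wx": 0, "wy": 0, "wz": 90, "grip": 0.1},
    {"x": 12.3, "y": 5.1, "z": 12, "wx": 0, "wy": 0, "wz": 90, "grip": 0.1},
    {"x": 12.3, "y": 5.1, "z": 15, "wx": 0, "wy": 0, "wz": 90, "grip": 0.1},
    {"x": 12.3, "y": 5.1, "z": 15, "wx": 0, "wy": 0, "wz": 90, "grip": 0.1},
    {"x": 12.3, "y": 5.1, "z": 15, "wx": 0, "wy": 0, "wz": 90, "grip": 0.1},
    {"x": 12.3, "y": 5.1, "z": 15, "wx": 0, "wy": 0, "wz": 90, "grip": 0.1},
    {"x": 12.3, "y": 5.1, "z": 15, "wx": 0, "wy": 0, "wz": 90, "grip": 0.1},
    {"x": 12.3, "y": 5.1, "z": 21, "wx": 0, "wy": 0, "wz": 90, "grip": 0.1},
    {"x": 12.3, "y": 5.1, "z": 26.4, "wx": 0, "wy": 0, "wz": 90, "grip": 0.1},
    {"x": 12.3, "y": 5.1, "z": 26.4, "wx": 0, "wy": 0, "wz": 90, "grip": 0.1},
  ],
)

```text
clock: 24.45
tcp_pos: [0.4441, 0.2396, 0.0911]
tcp_rot: [-2.217, -2.221, 0.015]
contact_force: [-0.0, 0.8, 0.3]
grip_width: 0.0483
grip_force: 0.0
```

Call:
servo_tool(
  moves=[
    {"x": 0, "y": 0, "z": 0, "wx": 0, "wy": 0, "wz": 0, "grip": -1},
    {"x": 0, "y": 0, "z": 0, "wx": 0, "wy": 0, "wz": 0, "grip": -1},
    {"x": 0, "y": 0, "z": 0, "wx": 0, "wy": 0, "wz": 0, "grip": -1},
    {"x": 0, "y": 0, "z": 0, "wx": 0, "wy": 0, "wz": 0, "grip": -1},
  ],
)

```text
clock: 24.95
tcp_pos: [0.4478, 0.2416, 0.0971]
tcp_rot: [2.219, 2.222, 0.005]
contact_force: [-1.0, 0.0, 9.3]
grip_width: 0.0316
grip_force: 30.0
```

```bash
python3 - <<'E'
from h import *
s=env.sense();print(s['tcp_pos']);go([.628,.2294,s['tcp_pos'][2]],139.5)
E
```

```text
[0.44775172 0.24156695 0.09714396]
shift [-1.24 18.02  0.05] wz -139.5
```

Call:
servo_tool(
  moves=[
    {"x": 0, "y": 0, "z": -6, "wx": 0, "wy": 0, "wz": 0, "grip": -1},
    {"x": -1.2, "y": 18.1, "z": -9, "wx": 0, "wy": 0, "wz": -139.5, "grip": -1},
    {"x": -1.2, "y": 18.1, "z": -9, "wx": 0, "wy": 0, "wz": -139.5, "grip": -1},
    {"x": -1.2, "y": 18.1, "z": -9, "wx": 0, "wy": 0, "wz": -139.5, "grip": -1},
    {"x": -1.2, "y": 18.1, "z": -9, "wx": 0, "wy": 0, "wz": -139.5, "grip": -1},
    {"x": -1.2, "y": 18.1, "z": -9, "wx": 0, "wy": 0, "wz": -139.5, "grip": -1},
    {"x": -1.2, "y": 18.1, "z": -9, "wx": 0, "wy": 0, "wz": -139.5, "grip": -1},
    {"x": -1.2, "y": 18.1, "z": -9, "wx": 0, "wy": 0, "wz": -139.5, "grip": -1},
    {"x": -1.2, "y": 18.1, "z": -9, "wx": 0, "wy": 0, "wz": -139.5, "grip": -1},
    {"x": -1.2, "y": 18.1, "z": -9, "wx": 0, "wy": 0, "wz": -139.5, "grip": -1},
    {"x": -1.2, "y": 18.1, "z": -9, "wx": 0, "wy": 0, "wz": -139.5, "grip": -1},
    {"x": -1.2, "y": 18.1, "z": -9, "wx": 0, "wy": 0, "wz": -139.5, "grip": -1},
  ],
)

```text
clock: 26.45
tcp_pos: [0.6277, 0.2293, 0.1862]
tcp_rot: [-0.776, 3.043, 0.0]
contact_force: [0.2, -0.4, -2.0]
grip_width: 0.0314
grip_force: 30.0
```

```bash
python3 - <<'E'
from h import *
s=env.sense();r=R(s['tcp_rot']);ph=np.degrees(np.arctan2(r[1,1],r[0,1]));print(ph,s['qd'].round(2));go([.628,.2294,.142],139.5-ph)
E
```

```text
118.59699900129438 [ 0.    0.    0.   -0.    0.   -1.49]
shift [-0.02 -0.    4.42] wz -20.903000998705622
```

Call:
servo_tool(
  moves=[
    {"x": 0, "y": 0, "z": 0, "wx": 0, "wy": 0, "wz": -10, "grip": -1},
    {"x": 0, "y": 0, "z": 2.5, "wx": 0, "wy": 0, "wz": -19, "grip": -1},
    {"x": 0, "y": 0, "z": 3.5, "wx": 0, "wy": 0, "wz": -19, "grip": -1},
    {"x": 0, "y": 0, "z": 3.5, "wx": 0, "wy": 0, "wz": -19, "grip": -1},
  ],
)

```text
clock: 26.95
tcp_pos: [0.6273, 0.2292, 0.1498]
tcp_rot: [1.254, -2.879, -0.0]
contact_force: [0.2, 0.6, -1.8]
grip_width: 0.0316
grip_force: 30.0
```

```bash
python3 - <<'E'
from h import *
s=env.sense();r=R(s['tcp_rot']);ph=np.degrees(np.arctan2(r[1,1],r[0,1]));print(ph,s['qd'].round(2),s['contact_force']);go([.628,.2294,.1368],139.5-ph)
E
```

```text
137.06345508142147 [ 0.   -0.01 -0.02 -0.    0.   -0.01] [ 0.20673776  0.6266096  -1.77582216]
shift [-0.06 -0.03  1.3 ] wz -2.4365449185785337
```

Call:
servo_tool(
  moves=[
    {"x": 0, "y": 0, "z": 0.6, "wx": 0, "wy": 0, "wz": -2.4, "grip": -1},
    {"x": 0, "y": 0, "z": 1.0, "wx": 0, "wy": 0, "wz": -2.4, "grip": -1},
    {"x": 0, "y": 0, "z": 1.3, "wx": 0, "wy": 0, "wz": -2.4, "grip": -1},
    {"x": 0, "y": 0, "z": 1.3, "wx": 0, "wy": 0, "wz": -2.4, "grip": -1},
  ],
)

```text
clock: 27.45
tcp_pos: [0.628, 0.2295, 0.1374]
tcp_rot: [-1.317, 2.852, 0.0]
contact_force: [0.7, 0.8, -2.5]
grip_width: 0.0314
grip_force: 30.0
```

Call:
servo_tool(
  moves=[
    {"x": 0, "y": 0, "z": 0, "wx": 0, "wy": 0, "wz": 0, "grip": -0.1},
    {"x": 0, "y": 0, "z": 0, "wx": 0, "wy": 0, "wz": 0, "grip": -0.1},
    {"x": 0, "y": 0, "z": -6, "wx": 0, "wy": 0, "wz": 0, "grip": -0.1},
    {"x": 0, "y": 0, "z": -12, "wx": 0, "wy": 0, "wz": 0, "grip": -0.1},
    {"x": 14.7, "y": -8.9, "z": -22.5, "wx": 0, "wy": 0, "wz": 49.5, "grip": -0.1},
    {"x": 14.7, "y": -8.9, "z": -22.5, "wx": 0, "wy": 0, "wz": 49.5, "grip": -0.1},
    {"x": 14.7, "y": -8.9, "z": -22.5, "wx": 0, "wy": 0, "wz": 49.5, "grip": -0.1},
    {"x": 14.7, "y": -8.9, "z": -22.5, "wx": 0, "wy": 0, "wz": 49.5, "grip": -0.1},
    {"x": 14.7, "y": -8.9, "z": -22.5, "wx": 0, "wy": 0, "wz": 49.5, "grip": -0.1},
    {"x": 14.7, "y": -8.9, "z": -22.5, "wx": 0, "wy": 0, "wz": 49.5, "grip": -0.1},
    {"x": 14.7, "y": -8.9, "z": -22.5, "wx": 0, "wy": 0, "wz": 49.5, "grip": -0.1},
    {"x": 14.7, "y": -8.9, "z": -22.5, "wx": 0, "wy": 0, "wz": 49.5, "grip": -0.1},
  ],
)

```text
clock: 28.95
tcp_pos: [0.6004, 0.06, 0.3619]
tcp_rot: [0.006, -3.141, 0.0]
contact_force: [-0.6, -0.3, -0.7]
grip_width: 0.0397
grip_force: 0.0
```

```bash
python3 - <<'E'
from h import *
p,o=look('w9.png',[])
im=p['pixels'][150:320,80:540];cv2.imwrite('pics/c9.png',cv2.resize(im[:,:,::-1],(800,296),interpolation=2))
print('tool to grip', (p['s']['tcp_pos'][0]-.582)*100, (-.1195-p['s']['tcp_pos'][1])*100,(p['s']['tcp_pos'][2]-.141)*100)
E
```

```text
28.95 [0.6004 0.06   0.3619] phi 90.2 q6 -1.5
tool to grip 1.8417452107803989 -17.946744991339564 22.094178282186043
```

View pics/c9.png

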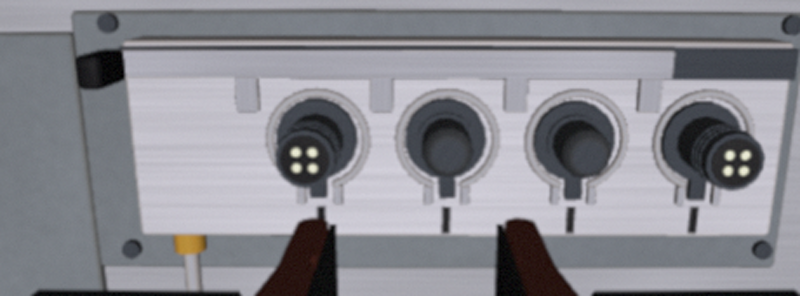

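All four parts are seated with their tongues at the index lines. Now the keeper goes home.

Call:
servo_tool(
  moves=[
    {"x": 1.8, "y": -16.8, "z": 13, "wx": 0, "wy": 0, "wz": 90, "grip": -0.1},
    {"x": 1.8, "y": -16.8, "z": 13, "wx": 0, "wy": 0, "wz": 90, "grip": -0.1},
    {"x": 1.8, "y": -16.8, "z": 13, "wx": 0, "wy": 0, "wz": 90, "grip": -0.1},
    {"x": 1.8, "y": -16.8, "z": 13, "wx": 0, "wy": 0, "wz": 90, "grip": -0.1},
    {"x": 1.8, "y": -16.8, "z": 13, "wx": 0, "wy": 0, "wz": 90, "grip": -0.1},
    {"x": 1.8, "y": -16.8, "z": 13, "wx": 0, "wy": 0, "wz": 90, "grip": -0.1},
    {"x": 1.8, "y": -16.8, "z": 13, "wx": 0, "wy": 0, "wz": 90, "grip": -0.1},
    {"x": 1.8, "y": -16.8, "z": 13, "wx": 0, "wy": 0, "wz": 90, "grip": -0.1},
    {"x": 1.8, "y": -16.8, "z": 16, "wx": 0, "wy": 0, "wz": 90, "grip": -0.1},
    {"x": 1.8, "y": -16.8, "z": 19, "wx": 0, "wy": 0, "wz": 90, "grip": -0.1},
    {"x": 1.8, "y": -16.8, "z": 22, "wx": 0, "wy": 0, "wz": 90, "grip": -0.1},
    {"x": 1.8, "y": -16.8, "z": 22, "wx": 0, "wy": 0, "wz": 90, "grip": -0.1},
  ],
  squeeze=10,
)

```text
clock: 30.5
tcp_pos: [0.5815, -0.1079, 0.1401]
tcp_rot: [-2.215, -2.222, 0.004]
contact_force: [-0.8, -0.1, 0.6]
grip_width: 0.0396
grip_force: 0.0
```

Call:
servo_tool(
  moves=[
    {"x": 0, "y": 0, "z": 0, "wx": 0, "wy": 0, "wz": 0, "grip": -1},
    {"x": 0, "y": 0, "z": 0, "wx": 0, "wy": 0, "wz": 0, "grip": -1},
    {"x": 0, "y": 0, "z": 0, "wx": 0, "wy": 0, "wz": 0, "grip": -1},
    {"x": 0.8, "y": 0, "z": 0, "wx": 0, "wy": 0, "wz": 0, "grip": -1},
    {"x": 1.6, "y": 0, "z": 0, "wx": 0, "wy": 0, "wz": 0, "grip": -1},
    {"x": 2.4, "y": 0, "z": 0, "wx": 0, "wy": 0, "wz": 0, "grip": -1},
    {"x": 3.0, "y": 0, "z": 0, "wx": 0, "wy": 0, "wz": 0, "grip": -1},
    {"x": 3.4, "y": 0, "z": 0, "wx": 0, "wy": 0, "wz": 0, "grip": -1},
    {"x": 3.7, "y": 0, "z": 0, "wx": 0, "wy": 0, "wz": 0, "grip": -1},
    {"x": 4.0, "y": 0, "z": 0, "wx": 0, "wy": 0, "wz": 0, "grip": -1},
    {"x": 4.3, "y": 0, "z": 0, "wx": 0, "wy": 0, "wz": 0, "grip": -1},
    {"x": 4.3, "y": 0, "z": 0, "wx": 0, "wy": 0, "wz": 0, "grip": -1},
  ],
)

```text
clock: 32.0
tcp_pos: [0.5818, -0.0672, 0.1431]
tcp_rot: [2.217, 2.225, -0.005]
contact_force: [-5.2, -10.8, 3.6]
grip_width: 0.0176
grip_force: 10.0
```

Call:
servo_tool(
  moves=[
    {"x": 0, "y": 0, "z": 0, "wx": 0, "wy": 0, "wz": 0, "grip": -0.1},
    {"x": 0, "y": 0, "z": 0, "wx": 0, "wy": 0, "wz": 0, "grip": -0.1},
    {"x": 0, "y": 0, "z": -6, "wx": 0, "wy": 0, "wz": 0, "grip": -0.1},
    {"x": 6.7, "y": 2.5, "z": -22, "wx": 0, "wy": 0, "wz": -90, "grip": -0.1},
    {"x": 6.7, "y": 2.5, "z": -22, "wx": 0, "wy": 0, "wz": -90, "grip": -0.1},
    {"x": 6.7, "y": 2.5, "z": -22, "wx": 0, "wy": 0, "wz": -90, "grip": -0.1},
    {"x": 6.7, "y": 2.5, "z": -22, "wx": 0, "wy": 0, "wz": -90, "grip": -0.1},
    {"x": 6.7, "y": 2.5, "z": -22, "wx": 0, "wy": 0, "wz": -90, "grip": -0.1},
    {"x": 6.7, "y": 2.5, "z": -22, "wx": 0, "wy": 0, "wz": -90, "grip": -0.1},
    {"x": 6.7, "y": 2.5, "z": -22, "wx": 0, "wy": 0, "wz": -90, "grip": -0.1},
    {"x": 6.7, "y": 2.5, "z": -22, "wx": 0, "wy": 0, "wz": -90, "grip": -0.1},
    {"x": 6.7, "y": 2.5, "z": -22, "wx": 0, "wy": 0, "wz": -90, "grip": -0.1},
  ],
)

```text
clock: 33.5
tcp_pos: [0.6076, 0.0021, 0.3625]
tcp_rot: [-0.01, 3.141, 0.0]
contact_force: [1.1, 0.1, 0.2]
grip_width: 0.0396
grip_force: 0.0
```

```bash
python3 - <<'E'
from h import *
p,o=look('w10.png',[])
cv2.imwrite('pics/c10.png',cv2.resize(p['pixels'][150:320,40:640,::-1],(800,227),interpolation=2))
t=snap('top');d=snap('side')
print('handle ends',onz(t,[(465,213),(501,214)],.28).round(3),spot(t,'lever_grip'),spot(d,'lever_grip'))
for c in(t,d): print(proj(c,[[.566,-.3145,.267],[.566,-.3675,.267],[.566,-.2615,.267]]).round(1).tolist())
a=np.hstack([t['pixels'][170:250,420:520],d['pixels'][270:350,400:500]]);cv2.imwrite('pics/c11.png',cv2.resize(a[:,:,::-1],(800,320),interpolation=2))
E
```

```text
33.5 [0.6076 0.0021 0.3625] phi 90.4 q6 -1.59
handle ends [[ 0.566 -0.272  0.28 ]
 [ 0.564 -0.36   0.28 ]] [(0.73, [0.634, -0.312, 0.241]), (0.16, [0.618, 0.072, 0.05])] [(0.85, [0.625, -0.314, 0.24])]
[[480.6, 214.1], [502.0, 214.2], [459.0, 214.1]]
[[432.3, 311.8], [448.0, 333.1], [418.0, 292.5]]
```

View pics/c10.png

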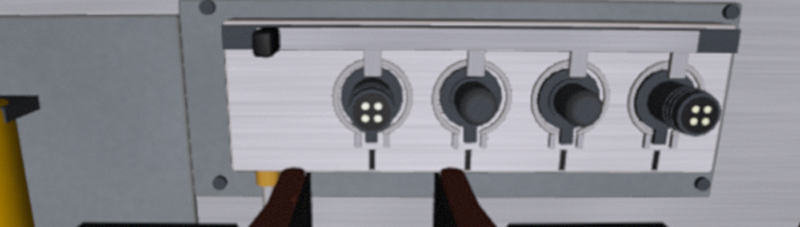

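View pics/c11.png

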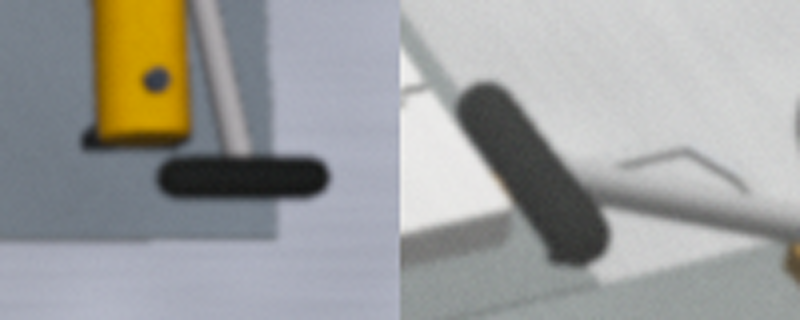

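```bash
python3 - <<'E'
from h import *
p=snap('wrist');row=p['pixels'][200].mean(1).astype(int)
for k in range(4):
    e=proj(p,[.604,.0016+.076*k,.054])[0]; u,v=int(e[0]),int(e[1])
    r=p['pixels'][v-2:v+3].mean((0,2)); g=np.diff(r); w=g[u-14:u+14]
    a=u-14+np.argmin(w[:14])+.5;b=u-14+14+np.argmax(w[14:])+.5
    print(e.round(1),onz(p,[(a,v),(b,v)],.054)[:,1].round(4),'mid off mm',((onz(p,[((a+b)/2,v)],.054)[0,1]-.0016-.076*k)*1e3).round(1))
E
```

```text
[319.4 201.7] [-0.0109  0.0134] mid off mm -0.4
[397.3 201.8] [0.064  0.0855] mid off mm -2.8
[474.4 202. ] [0.1398 0.1596] mid off mm -3.9
[549.8 202.4] [0.22   0.2394] mid off mm 0.1
```

```bash
python3 - <<'E'
from h import *
p=snap('wrist')
for k in (0,1,2):
    e=proj(p,[.597,.0016+.076*k,.054])[0]; u,v=e.round().astype(int);print(e.round(1),p['s']['tcp_pos'].round(3))
    for dv in(-5,-3,-1,1): print(v+dv,u-15,p['pixels'][v+dv,u-15:u+16].mean(1).astype(int).tolist())
print('grip',onz(p,[(40+265*.75,150+45*.75)],.088))
g=p['pixels'][165:200,215:262].mean(2)<60;ys,xs=np.where(g);print(xs.min()+215,xs.max()+215,ys.min()+165,ys.max()+165)
G=lambda y:np.r_[proj(p,[[.582+a,y+b,z] for a in(-.009,.009) for b in(-.007,.007) for z in(.054,.088)])]
for y in(-.0755,-.0735,-.0715,-.0695):q=G(y);print(y,q.min(0).round(1),q.max(0).round(1))
E
```

```text
[319.4 194.6] [0.608 0.002 0.362]
190 304 [198, 196, 197, 197, 197, 197, 198, 195, 179, 164, 165, 169, 169, 169, 169, 169, 167, 170, 170, 168, 167, 170, 184, 196, 200, 199, 199, 198, 199, 201, 199]
192 304 [199, 198, 199, 199, 203, 199, 201, 196, 179, 163, 166, 171, 170, 168, 169, 169, 168, 168, 170, 170, 166, 172, 187, 197, 201, 201, 202, 201, 201, 201, 200]
194 304 [196, 197, 194, 194, 190, 183, 179, 165, 145, 147, 165, 171, 169, 167, 169, 169, 168, 170, 168, 169, 167, 165, 166, 164, 170, 184, 189, 192, 197, 200, 197]
196 304 [186, 178, 163, 148, 144, 146, 156, 157, 149, 150, 165, 170, 169, 170, 169, 169, 166, 169, 171, 169, 167, 168, 167, 165, 162, 159, 154, 151, 161, 174, 185]
[397.7 194.7] [0.608 0.002 0.362]
190 383 [198, 200, 201, 200, 198, 200, 189, 152, 136, 159, 173, 171, 168, 171, 168, 166, 168, 170, 170, 167, 168, 177, 191, 196, 197, 196, 196, 197, 194, 196, 195]
192 383 [205, 204, 205, 204, 205, 204, 193, 150, 136, 158, 171, 168, 168, 170, 167, 167, 170, 171, 169, 166, 163, 165, 189, 201, 204, 202, 202, 202, 202, 200, 202]
194 383 [197, 195, 188, 182, 170, 158, 143, 116,
[... 474 characters left out ...]
91]
192 460 [197, 198, 197, 198, 198, 197, 185, 140, 113, 147, 168, 170, 167, 167, 168, 167, 168, 169, 167, 166, 169, 179, 191, 195, 194, 194, 195, 196, 194, 193, 196]
194 460 [187, 182, 166, 151, 148, 148, 133, 103, 114, 156, 169, 169, 168, 170, 167, 168, 167, 171, 168, 167, 168, 176, 189, 194, 193, 195, 192, 194, 192, 192, 192]
196 460 [139, 144, 151, 159, 166, 164, 140, 103, 120, 157, 170, 168, 166, 167, 168, 165, 167, 169, 168, 166, 163, 156, 162, 171, 183, 189, 192, 193, 192, 191, 192]
grip [[ 0.58214241 -0.06944279  0.088     ]]
228 249 170 192
-0.0755 [223.4 169.7] [246.9 193.8]
-0.0735 [225.7 169.7] [249.  193.8]
-0.0715 [227.9 169.7] [251.1 193.8]
-0.0695 [230.2 169.7] [253.1 193.8]
```

The teeth sit over the nests within 0.5 mm, the keeper has reached its stop, and the lever handle matches the predicted (0.566,-0.3145,0.267). Next I go above the handle with the fingers closed.

Call:
servo_tool(
  moves=[
    {"x": 0, "y": 0, "z": -3, "wx": 0, "wy": 0, "wz": 10, "grip": -1},
    {"x": 4.2, "y": -31.7, "z": -3, "wx": 0, "wy": 0, "wz": 90, "grip": -1},
    {"x": 4.2, "y": -31.7, "z": -3, "wx": 0, "wy": 0, "wz": 90, "grip": -1},
    {"x": 4.2, "y": -31.7, "z": -3, "wx": 0, "wy": 0, "wz": 90, "grip": -1},
    {"x": 4.2, "y": -31.7, "z": -3, "wx": 0, "wy": 0, "wz": 90, "grip": -1},
    {"x": 4.2, "y": -31.7, "z": -3, "wx": 0, "wy": 0, "wz": 90, "grip": -1},
    {"x": 4.2, "y": -31.7, "z": -3, "wx": 0, "wy": 0, "wz": 90, "grip": -1},
    {"x": 4.2, "y": -31.7, "z": -3, "wx": 0, "wy": 0, "wz": 90, "grip": -1},
    {"x": 4.2, "y": -31.7, "z": -3, "wx": 0, "wy": 0, "wz": 90, "grip": -1},
    {"x": 4.2, "y": -31.7, "z": -3, "wx": 0, "wy": 0, "wz": 90, "grip": -1},
    {"x": 4.2, "y": -31.7, "z": -1, "wx": 0, "wy": 0, "wz": 90, "grip": -1},
    {"x": 4.2, "y": -31.7, "z": -1, "wx": 0, "wy": 0, "wz": 90, "grip": -1},
  ],
)

```text
clock: 35.35
tcp_pos: [0.5658, -0.3149, 0.3708]
tcp_rot: [-2.215, -2.224, 0.001]
contact_force: [-0.7, -0.1, 0.3]
grip_width: 0.0006
grip_force: 0.0
```

Call:
servo_tool(
  moves=[
    {"x": 0, "y": 0, "z": 0, "wx": 0, "wy": 0, "wz": 0, "grip": -1},
    {"x": 0, "y": 0, "z": 0, "wx": 0, "wy": 0, "wz": 0, "grip": -1},
  ],
)

```text
clock: 35.6
tcp_pos: [0.5667, -0.3155, 0.373]
tcp_rot: [2.217, 2.224, 0.0]
contact_force: [-0.0, -0.3, -0.5]
grip_width: 0.0002
grip_force: 0.0
```

Call:
servo_tool(
  moves=[
    {"x": 0, "y": 0, "z": 1.3, "wx": 0, "wy": 0, "wz": 0, "grip": -1},
    {"x": 0, "y": -0.9, "z": 3.5, "wx": 0, "wy": 0, "wz": 0, "grip": -1},
    {"x": 0, "y": -1.7, "z": 6, "wx": 0, "wy": 0, "wz": 0, "grip": -1},
    {"x": 0, "y": -2.5, "z": 8.5, "wx": 0, "wy": 0, "wz": 0, "grip": -1},
    {"x": 0, "y": -2.9, "z": 11, "wx": 0, "wy": 0, "wz": 0, "grip": -1},
    {"x": 0, "y": -3.2, "z": 13.5, "wx": 0, "wy": 0, "wz": 0, "grip": -1},
    {"x": 0, "y": -3.3, "z": 15.5, "wx": 0, "wy": 0, "wz": 0, "grip": -1},
    {"x": 0, "y": -3.3, "z": 17.0, "wx": 0, "wy": 0, "wz": 0, "grip": -1},
    {"x": 0, "y": -3.3, "z": 17.4, "wx": 0, "wy": 0, "wz": 0, "grip": -1},
    {"x": 0, "y": -3.3, "z": 17.4, "wx": 0, "wy": 0, "wz": 0, "grip": -1},
  ],
)

```text
clock: 36.85
tcp_pos: [0.5314, -0.3158, 0.203]
tcp_rot: [-2.217, -2.223, 0.004]
contact_force: [-22.9, 5.9, 49.1]
grip_width: 0.0003
grip_force: 24.3
```

Call:
servo_tool(
  moves=[
    {"x": 0, "y": 0.4, "z": -5, "wx": 0, "wy": 0, "wz": 0, "grip": -1},
    {"x": 0, "y": 1.7, "z": -11, "wx": 0, "wy": 0, "wz": 0, "grip": -1},
    {"x": 0, "y": 3.3, "z": -17, "wx": 0, "wy": 0, "wz": 0, "grip": -1},
    {"x": 0, "y": 3.3, "z": -17.4, "wx": 0, "wy": 0, "wz": 0, "grip": -1},
    {"x": 0, "y": 3.3, "z": -17.4, "wx": 0, "wy": 0, "wz": 0, "grip": -1},
    {"x": 0, "y": 3.3, "z": -17.4, "wx": 0, "wy": 0, "wz": 0, "grip": -1},
    {"x": 0, "y": 3.3, "z": -17.4, "wx": 0, "wy": 0, "wz": 0, "grip": -1},
  ],
)

```text
clock: 37.72
tcp_pos: [0.5657, -0.3152, 0.3702]
tcp_rot: [-2.217, -2.222, 0.001]
contact_force: [-0.0, 0.5, 0.5]
grip_width: 0.0002
grip_force: 0.0
```

```bash
python3 - <<'E'
from h import *
d=snap('side');print(env.sense()['tcp_pos'],spot(d,'lever_grip'))
cv2.imwrite('pics/c12.png',cv2.resize(d['pixels'][200:440,260:600,::-1],(800,565),interpolation=2))
for z in(.267,.25):print((proj(d,[.853-np.sqrt(.32**2-(z-.125)**2),-.3145,z])[0]-[260,200])*2.353)
E
```

```text
[ 0.56585508 -0.31530241  0.37056469] [(0.9, [0.631, -0.314, 0.235])]
[405.73213518 262.9860603 ]
[393.15873214 283.63740274]
```

View pics/c12.png

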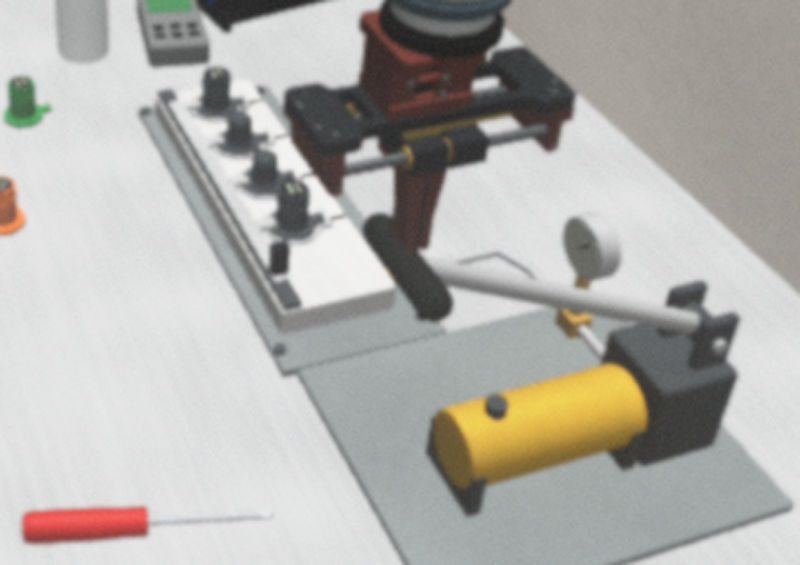

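The lever is back up, with the handle at about (408,266) against (406,263) predicted. Three strokes remain.

Call:
servo_tool(
  moves=[
    {"x": 0, "y": -0.4, "z": 2.3, "wx": 0, "wy": 0, "wz": 0, "grip": -1},
    {"x": 0, "y": -1.5, "z": 5.3, "wx": 0, "wy": 0, "wz": 0, "grip": -1},
    {"x": 0, "y": -2.4, "z": 8.3, "wx": 0, "wy": 0, "wz": 0, "grip": -1},
    {"x": 0, "y": -2.9, "z": 11.3, "wx": 0, "wy": 0, "wz": 0, "grip": -1},
    {"x": 0, "y": -3.2, "z": 14.3, "wx": 0, "wy": 0, "wz": 0, "grip": -1},
    {"x": 0, "y": -3.3, "z": 16.4, "wx": 0, "wy": 0, "wz": 0, "grip": -1},
    {"x": 0, "y": -3.3, "z": 17.2, "wx": 0, "wy": 0, "wz": 0, "grip": -1},
    {"x": 0, "y": -3.3, "z": 17.2, "wx": 0, "wy": 0, "wz": 0, "grip": -1},
    {"x": 0, "y": -3.3, "z": 17.2, "wx": 0, "wy": 0, "wz": 0, "grip": -1},
  ],
)

```text
clock: 38.95
tcp_pos: [0.5321, -0.316, 0.2038]
tcp_rot: [-2.218, -2.223, 0.003]
contact_force: [-15.4, 4.1, 35.3]
grip_width: 0.0009
grip_force: 17.9
```

Call:
servo_tool(
  moves=[
    {"x": 0, "y": 0.4, "z": -5, "wx": 0, "wy": 0, "wz": 0, "grip": -1},
    {"x": 0, "y": 1.7, "z": -11, "wx": 0, "wy": 0, "wz": 0, "grip": -1},
    {"x": 0, "y": 3.3, "z": -17, "wx": 0, "wy": 0, "wz": 0, "grip": -1},
    {"x": 0, "y": 3.3, "z": -17.2, "wx": 0, "wy": 0, "wz": 0, "grip": -1},
    {"x": 0, "y": 3.3, "z": -17.2, "wx": 0, "wy": 0, "wz": 0, "grip": -1},
    {"x": 0, "y": 3.3, "z": -17.2, "wx": 0, "wy": 0, "wz": 0, "grip": -1},
    {"x": 0, "y": 3.3, "z": -17.2, "wx": 0, "wy": 0, "wz": 0, "grip": -1},
  ],
)

```text
clock: 39.83
tcp_pos: [0.5657, -0.3152, 0.3703]
tcp_rot: [-2.217, -2.222, 0.001]
contact_force: [0.1, 0.3, -0.1]
grip_width: 0.0003
grip_force: 0.0
```

Call:
servo_tool(
  moves=[
    {"x": 0, "y": -0.4, "z": 2.3, "wx": 0, "wy": 0, "wz": 0, "grip": -1},
    {"x": 0, "y": -1.5, "z": 5.3, "wx": 0, "wy": 0, "wz": 0, "grip": -1},
    {"x": 0, "y": -2.4, "z": 8.3, "wx": 0, "wy": 0, "wz": 0, "grip": -1},
    {"x": 0, "y": -2.9, "z": 11.3, "wx": 0, "wy": 0, "wz": 0, "grip": -1},
    {"x": 0, "y": -3.2, "z": 14.3, "wx": 0, "wy": 0, "wz": 0, "grip": -1},
    {"x": 0, "y": -3.3, "z": 16.4, "wx": 0, "wy": 0, "wz": 0, "grip": -1},
    {"x": 0, "y": -3.3, "z": 17.2, "wx": 0, "wy": 0, "wz": 0, "grip": -1},
    {"x": 0, "y": -3.3, "z": 17.2, "wx": 0, "wy": 0, "wz": 0, "grip": -1},
    {"x": 0, "y": -3.3, "z": 17.2, "wx": 0, "wy": 0, "wz": 0, "grip": -1},
  ],
)

```text
clock: 40.95
tcp_pos: [0.5318, -0.3159, 0.2036]
tcp_rot: [-2.217, -2.223, 0.004]
contact_force: [-17.0, 4.6, 37.2]
grip_width: 0.0006
grip_force: 19.3
```

Call:
servo_tool(
  moves=[
    {"x": 0, "y": 0.4, "z": -5, "wx": 0, "wy": 0, "wz": 0, "grip": -1},
    {"x": 0, "y": 1.7, "z": -11, "wx": 0, "wy": 0, "wz": 0, "grip": -1},
    {"x": 0, "y": 3.3, "z": -17, "wx": 0, "wy": 0, "wz": 0, "grip": -1},
    {"x": 0, "y": 3.3, "z": -17.2, "wx": 0, "wy": 0, "wz": 0, "grip": -1},
    {"x": 0, "y": 3.3, "z": -17.2, "wx": 0, "wy": 0, "wz": 0, "grip": -1},
    {"x": 0, "y": 3.3, "z": -17.2, "wx": 0, "wy": 0, "wz": 0, "grip": -1},
    {"x": 0, "y": 3.3, "z": -17.2, "wx": 0, "wy": 0, "wz": 0, "grip": -1},
  ],
)

```text
clock: 41.82
tcp_pos: [0.5657, -0.3152, 0.3702]
tcp_rot: [-2.217, -2.221, 0.001]
contact_force: [-0.7, -0.4, 0.1]
grip_width: 0.0009
grip_force: 0.0
```

Call:
servo_tool(
  moves=[
    {"x": 0, "y": -0.4, "z": 2.3, "wx": 0, "wy": 0, "wz": 0, "grip": -1},
    {"x": 0, "y": -1.5, "z": 5.3, "wx": 0, "wy": 0, "wz": 0, "grip": -1},
    {"x": 0, "y": -2.4, "z": 8.3, "wx": 0, "wy": 0, "wz": 0, "grip": -1},
    {"x": 0, "y": -2.9, "z": 11.3, "wx": 0, "wy": 0, "wz": 0, "grip": -1},
    {"x": 0, "y": -3.2, "z": 14.3, "wx": 0, "wy": 0, "wz": 0, "grip": -1},
    {"x": 0, "y": -3.3, "z": 16.4, "wx": 0, "wy": 0, "wz": 0, "grip": -1},
    {"x": 0, "y": -3.3, "z": 17.2, "wx": 0, "wy": 0, "wz": 0, "grip": -1},
    {"x": 0, "y": -3.3, "z": 17.2, "wx": 0, "wy": 0, "wz": 0, "grip": -1},
    {"x": 0, "y": -3.3, "z": 17.2, "wx": 0, "wy": 0, "wz": 0, "grip": -1},
  ],
)

```text
clock: 42.95
tcp_pos: [0.5318, -0.3159, 0.2036]
tcp_rot: [-2.217, -2.223, 0.004]
contact_force: [-16.8, 4.7, 36.8]
grip_width: 0.0005
grip_force: 19.1
```

Call:
servo_tool(
  moves=[
    {"x": 0, "y": 0.4, "z": -5, "wx": 0, "wy": 0, "wz": 0, "grip": -1},
    {"x": 0, "y": 1.7, "z": -11, "wx": 0, "wy": 0, "wz": 0, "grip": -1},
    {"x": 0, "y": 3.3, "z": -17, "wx": 0, "wy": 0, "wz": 0, "grip": -1},
    {"x": 0, "y": 3.3, "z": -22, "wx": 0, "wy": 0, "wz": 0, "grip": -1},
    {"x": 0, "y": 3.3, "z": -22, "wx": 0, "wy": 0, "wz": 0, "grip": -1},
    {"x": 0, "y": 3.3, "z": -22, "wx": 0, "wy": 0, "wz": 0, "grip": -1},
    {"x": 0, "y": 3.3, "z": -22, "wx": 0, "wy": 0, "wz": 0, "grip": -1},
  ],
)

```text
clock: 43.82
tcp_pos: [0.5656, -0.3152, 0.4177]
tcp_rot: [-2.216, -2.221, 0.002]
contact_force: [0.6, -0.6, -0.9]
grip_width: 0.0005
grip_force: 0.0
```

```bash
python3 - <<'E'
from h import *
d=snap('side');a=cv2.imread('pics/c12.png').astype(int);b=cv2.resize(d['pixels'][200:440,260:600,::-1],(800,565),interpolation=2).astype(int)
D=np.abs(a-b).max(2)>60;print('parts diff',D[70:300,140:280].sum(),'lever',D[240:330,400:700].sum(), spot(d,'lever_grip'))
print(env.hand_in())
E
```

```text
parts diff 0 lever 174 [(0.79, [0.622, -0.318, 0.241])]
the job is handed in; nothing more can be done
None
```

The leak test is set up and handed in after about 44 s on the robot's clock: keeper drawn back, two receptacles and two blanking plugs seated in the four nests, keeper slid home, four full pump strokes, lever up; no verdict came back.

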